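# Close and latch the painter's travelling case

### The job

Shut up the painter's travelling case for carrying: swing its fall-down front up against the case, bring the latch's wire loop over and hook its end bar down over the keeper on the front, then press the latch lever back until it lies flat and stays there with the loop caught under the hook. Leave the other things on the case and on the desk where they are.

Things in the scene. Friction and masses are not known exactly. Their poses are not given: they have to be found in the camera images.
- case: Heavy wooden travelling case on the desk; it does not move. Sizes in mm. Origin: centre of its body's underside, on the desk; z up, x from the hinged front to the back, y along its width. Body 160 deep (x -80 to 80), 300 wide, flat top at z = 150. The front meets it at the seam, x = -80. A steel draw latch stands on the top along y = 0: lever and wire loop on the body, keeper on the front.
- front (a joint): Angle of the fall-down front: 0 = upright, shut; grows as its top tips outward (-x of the case), limit 0.95 rad. A wooden shell 40 deep, 300 wide, 114 tall, hinged along its lower inner edge at case x = -80, z = 36; shut, it fills x = -120 to -80 up to z = 150, flush with the top. Stiff hinges: it stays where it is left; 4 to 8 N near its top edge closes it.
- front_edge (a point): Middle of the front's outer top edge (shut: case x = -120, y = 0, z = 150).
- keeper_seat (a point): Where the centre of the loop's end bar lies when caught in the keeper (shut: case x = -94, y = 0, z = 161.5). Moves with the front; axes as the case when shut. The bar must first come down outside the lip, its centre at least 4 (8 to 10 is good) further out (-x) than this point, onto the keeper's base plate (bar centre then 1.5 below this point); pressing the lever then draws it in under the lip.
- keeper_lip (a point): Outer upper edge of the keeper's lip (shut: case x = -95, y = 0, z = 169). The keeper is a steel hook 26 wide on top of the front: base plate 7 high from 4 to 36 outward of the seam, upstand 7 to 11 outward of the seam, and on it a lip 3 thick, 16 to 19 above the front's top, overhanging outward (away from the lever) to 15 from the seam.
- lever (a joint): Latch lever angle: 0 = flat, lying back over the case top towards +x; pi/2 = upright; limit 2.2, leaning over the front. Friction holds it where it is left (1 to 2 N at its end moves it); pulling the loop forward swings it up. Below 0.8 rad it stretches the sprung loop if that is hooked, passes centre at 0.29 and then goes home with a light press (under 10 N near its end). Starts half raised.
- lever_pivot (a point): Middle of the lever's pivot axis, along case y: fixed at case x = -36, y = 0, z = 170.
- lever_end (a point): Middle of the lever's outer face near its free end (flat: case x = 54, y = 0, z = 177). The lever is a steel strip 24 wide, 4 thick, reaching 104 from its pivot, its end curled (8 thick), the loop resting just short of it. The outer face (upper face when flat, front face when upright) is 7 off the pivot axis; press it there, 60 to 90 from the pivot.
- loop (a joint): Angle of the wire loop on the lever: about equal to the lever's angle when the loop points level to the front; 3.07 = folded over against the lever's outer face, as at the start. Swings freely and falls by its own weight; moves only on the front side of the lever.
- loop_pivot (a point): Middle of the loop's pivot axis, carried by the lever 18 from the lever's pivot (flat: case x = -18, y = 0, z = 167.5). Because it moves with the lever, the loop reaches out past the keeper's lip only with the lever about upright (1.5 to 1.9 rad), and is drawn in 20 mm or so as the lever goes flat. Drawing the loop upward first brings the lever upright.
- loop_bar (a point): Centre of the loop's end bar, along case y. The loop is a U of 5 steel wire (6 end bar), 46 wide, 74 long from pivot to bar, stretching up to 3 on a stiff spring; it straddles the lever and the keeper. The bar's ends carry ball heads of 10 diameter, 58 over both, standing 6 proud of the wires: held across them, the loop turns freely between the fingers. Pulling it forward takes 5 to 10 N.
- paperweight: Flat dark steel paperweight, 120 x 28 x 18, lying on the case top; leave it alone. Origin: centre of its underside
- paste_tin: Small round white lidded pot, 52 across, 26 high, standing on the case top; leave it alone. Origin: centre of its underside
- inkstone: Black inkstone, 150 x 100 x 24, on the desk before the case's front; leave it alone. Origin: centre of its underside
- ink_dish: White bowl, 90 across, 32 high, on the desk; leave it alone. Origin: centre of its underside
- wash_bowl: White bowl, 124 across, 52 high, on the desk; leave it alone. Origin: centre of its underside
- tint_dish: White bowl, 94 across, 34 high, on the desk; leave it alone. Origin: centre of its underside
- seal: Upright stone seal, 34 square, 95 high, on the desk behind the case; leave it alone. Origin: centre of its underside
- ink_bottle: Ink bottle, 60 across, 130 high, on the desk behind the case; leave it alone. Origin: centre of its underside

How it is judged (in metres and radians):
On the way, in this order (a step that is already met when the one before it is completed fails the run):
1. the front is swung up against the case (value of joint front below 0.08 rad), for 0.1 s.
2. the loop's end bar is down in the keeper, outside the hook and below its lip, with the lever still raised (value of joint front below 0.1 rad and value of joint lever above 0.6 rad and z of loop_bar in the frame of keeper_seat between -0.006 and 0.004 m and x of loop_bar in the frame of keeper_seat between -0.022 and 0.003 m), for 0.1 s.
At the end, for the whole second after the job is handed in: The front is shut (within 0.03 rad), the lever lies flat (within 0.08 rad) and at rest, and the loop's end bar is caught in the keeper (centre within 6 mm of its seat) (value of joint front below 0.03 rad and value of joint lever below 0.08 rad and distance between loop_bar and keeper_seat below 0.006 m and velocity of joint lever between -0.05 and 0.05 rad/s); the robot touches nothing.
It fails at once if something on the case or desk (paperweight, pot, inkstone, bowl, seal, bottle) is pushed more than 25 mm or knocked over (distance of any of paperweight, paste_tin, inkstone, ink_dish, wash_bowl, tint_dish, seal, ink_bottle from where it was at the start of the episode above 0.025 m or angle between any of paperweight, paste_tin, inkstone, ink_dish, wash_bowl, tint_dish, seal, ink_bottle's own z axis and vertical above 0.5 rad).
It also fails if it takes over 69 s, if anything falls off the work surface, if the arm or the gripper's body presses on something with over 40 N, if the wrist force passes 120 N, or if a joint passes its speed limit or range.

### The arm

A 7-joint arm with a two-finger parallel gripper is mounted at the origin on the work surface. World frame = base frame: x ahead of the robot, y to its left, z up, the work surface at z = 0. Lengths are in mm, angles in rad, forces in N, time in s.
With the tool pointing down it reaches from about 400 to 900 mm from the base axis. Payload 5.5 kg.
Tool frame: the origin (TCP) lies between the finger pads; the fingertips stand 8 mm ahead of it and the grasp point (between the pads) lies 11 mm behind it; x points along the fingers, y is the direction in which the jaws open and shut, and the axes are right-handed (so a half turn about x gives the same grasp; the last joint's range is limited). The gripper opens to 92 mm and grips with 3 to 60 N. Pads are 19 mm wide; open, the fingers measure 130 mm over their backs; the gripper's body (75 mm by 190 mm) begins 47 mm behind the grasp point.
Start: joints at [-0.96, 0.501, -0.427, 1.55, 0.221, 1.138, -0.21], TCP at [221.502, 611.094, 234.729] pointing down, gripper open.
Joint ranges: [-2.88, 2.88], [-0.31, 2.03], [-1.54, 1.56], [0.2, 2.42], [-1.41, 4.55], [0.19, 2.02], [-2.57, 2.57]. Speed limits (rad/s): [2.57, 2.57, 3.14, 3.14, 3.14, 3.14, 3.14].

### API

Orientations are given as a rotation vector (axis times angle).
In Python, from workcell import bot, viewer gives the robot as it stands.
- The arm moves only by the tool step_arm, never from a script. Its argument "rows" is a list that holds one entry, the list of rows, each a list of 6 numbers: the shift along the world's x, y, z in cm, then the turn, a rotation vector about the world's x, y, z in degrees. A call has 1 to 8 rows; each row shifts and turns the pose as measured when the row begins; what a row does not reach is not made up. A row lasts 1/8 s, in which the tool goes at most 62.5 mm and 10.7 degrees, less where a joint would pass 70% of its speed; a pose out of reach is approached as far as the arm can. A call with a gripper value outside its range is refused whole. "grip" is the opening, from -1 (shut) to 1 (fully open), so that 0 is half open, set as the call begins (left out, the last holds). The fingers move at their own pace and stop on an object; "grip_force" is the grip in N (left out, the last holds). Time passes only in rows, so rows that do not move let the fingers close. It gives the time, the measured TCP pose, the force and the opening at its end, in the units of the state.
- bot.state(): the state, without advancing time (a new reading comes with each control period).
- viewer.snapshot(name): name is "side" or "top" or "wrist"; returns (picture, depth): 420x560x3 uint8, blue, green, red; 420x560 float32, mm along the optical axis (not along the pixel's ray), 0 where there is no reading.
- viewer.get_calibration(name): a dict with "mtx" (3x3 intrinsics, pixels), "k1" (the pictures are not rectified: a ray, as slopes to the right and down, at radius r is drawn at 1 + k1 r^2 times it, then the intrinsics apply), "R" (3x3) and "t" (3): a world point X has camera coordinates R X + t; the wrist camera has in their place "hand_eye" (4x4, takes a point from camera to tool coordinates, whose origin is the TCP and whose axes are the tool frame's). Camera axes: x right, y down, z forward; pixel columns grow to the right and rows downward; lengths in mm; the calibration is good to about 2 mm. A picture is of the moment at which its call begins: read the wrist's pose just before it. get_calibration takes no time and is no camera call.
- bot.finish_job(): hands the job in, once; it reports no verdict.
Trained networks look in the newest picture that a camera, given by its name, has taken for a name from the list of things; names that differ only in an ending like _2 or _b are one class to them, and where a whole thing is asked for, a point or a joint stands for the part that bears it (a point fixed in the world has none). Each returns a list of dicts, best first, with "confidence" (0 to 1); they miss things now and then, are a little off and sometimes report something else, mostly with a low value. They report only what shows in the picture. A call takes as long as a camera call.
- viewer.boxes_of(camera, target): "bbox" ([left, top, right, bottom] in pixels, round what is visible of it).
- viewer.mark_of(camera, target): "xy" ([column, row] in pixels: a listed point, or the origin of a listed thing).
The state is a dict: "time": time; "joint_positions": joint angles; "joint_velocities": joint speeds; "joint_efforts": joint torques, N m; "tcp_pos": TCP position; "ee_rot": TCP orientation; "contact_force": force on the tool from outside, world axes, zero at the start; "wrist_torque": the same for the moment, N m; "finger_gap": finger opening in mm.
Only numpy, scipy, OpenCV 4.12 (cv2) and the standard library are available. Lean on these libraries where they do the work, as an engineer would, in place of code of your own. Each camera call takes 0.05 s, during which the arm holds its last target.

## Working session

There is one attempt and no reset: what is moved stays moved. The work goes in short steps, Python scripts to look and compute and a tool call to move; the robot and the scene stay as the last step left them, time stands still between calls to the robot, and variables do not carry over. Pictures are saved under pics/ and viewed, and the job is handed in when it is done.

Besides the shell and the picture viewer there is one more tool, called after "Emit:" as name(argument=value, ...) on one line, values as JSON. step_arm: Moves the arm, as the interface text tells. Its arguments: {"type":"object","properties":{"rows":{"type":"array","items":{"type":"array","items":{"type":"array","items":{"type":"number"}}}},"grip":{"type":"number"},"grip_force":{"type":"number"}},"required":["rows"]}

```bash
ls; mkdir -p pics; cat > h.py <<'E'
import numpy as np, cv2
from scipy.spatial.transform import Rotation as Ro
from workcell import bot, viewer
def snap(c,f=None):
    st=bot.state(); p,d=viewer.snapshot(c)
    if f: cv2.imwrite('pics/'+f,p)
    return p,d,st
def ray(c,u,v):
    k=viewer.get_calibration(c);K=np.array(k['mtx']);k1=k['k1']
    dx,dy=(u-K[0,2])/K[0,0],(v-K[1,2])/K[1,1]
    x,y=dx,dy
    for _ in range(20):
        s=1+k1*(x*x+y*y);x,y=dx/s,dy/s
    return np.array([x,y,1.])
def cam2w(c,P,st=None):
    k=viewer.get_calibration(c)
    if 'hand_eye' in k:
        st=st or bot.state()
        H=np.array(k['hand_eye']);q=H[:3,:3]@P+H[:3,3]
        return Ro.from_rotvec(st['ee_rot']).as_matrix()@q+np.array(st['tcp_pos'])
    return np.array(k['R']).T@(P-np.array(k['t']))
def w(c,u,v,d,st=None):
    return cam2w(c,ray(c,u,v)*d,st)
def line(c,u,v,st=None):
    o=cam2w(c,np.zeros(3),st);p=cam2w(c,ray(c,u,v),st);return o,(p-o)/np.linalg.norm(p-o)
def proj(c,X,st=None):
    k=viewer.get_calibration(c);K=np.array(k['mtx'])
    if 'hand_eye' in k:
        st=st or bot.state();H=np.array(k['hand_eye'])
        q=Ro.from_rotvec(st['ee_rot']).as_matrix().T@(np.array(X)-np.array(st['tcp_pos']));P=H[:3,:3].T@(q-H[:3,3])
    else: P=np.array(k['R'])@X+np.array(k['t'])
    x,y=P[:2]/P[2];s=1+k['k1']*(x*x+y*y);return K[0,0]*x*s+K[0,2],K[1,1]*y*s+K[1,2]
def tri(ls):
    A=np.zeros((3,3));b=np.zeros(3)
    for o,d in ls:
        M=np.eye(3)-np.outer(d,d);A+=M;b+=M@o
    return np.linalg.solve(A,b)
E
python3 - <<'E'
from h import *
st=bot.state();print(st)
for c in ['side','top','wrist']:
    snap(c,c+'0.png')
    k=viewer.get_calibration(c);print(c,k, cam2w(c,np.zeros(3)))
E
```

```text
pics
{'time': 0.0, 'joint_positions': array([-0.95981092,  0.50185232, -0.42677698,  1.55146211,  0.22079305,
        1.13830263, -0.21029004]), 'joint_velocities': array([ 2.32085709e-04, -4.50272538e-04,  8.87363518e-04, -8.47798654e-05,
        1.66080626e-04, -7.15554820e-04,  1.14155419e-03]), 'joint_efforts': array([ 1.21770663e-04, -5.66557753e+01, -5.81664026e+00, -2.79113638e+01,
       -6.86197844e-02,  3.06943688e-02,  1.96927044e-04]), 'tcp_pos': array([221.34159705, 610.4125945 , 233.66924837]), 'ee_rot': array([ 0.27135489,  1.55392398, -0.27439611]), 'contact_force': array([0.71713991, 0.18048516, 0.34514832]), 'wrist_torque': array([-0.01235225,  0.02348507, -0.03921381]), 'finger_gap': 91.99387294537044}
side {'mtx': array([[394.09559459,   0.        , 285.08887521],
       [  0.        , 394.09559459, 210.24356614],
       [  0.        ,   0.        ,   1.        ]]), 'k1': -0.011707271484816748, 'R': array([[ 0.99357721, -0.11224727,  0.01431339],
       [-0.07673881, -0.76135926, -0.64377265],
       [ 0.08315936,  0.63853945, -0.76508293]]), 't': array([-623.4925
[... 418 characters left out ...]
408083]]), 't': array([ 52.49120801, 613.50008523, 857.39536194])} [452.8739265   24.98620957 953.17647065]
wrist {'mtx': array([[358.36859253,   0.        , 279.69693695],
       [  0.        , 358.36859253, 212.90104309],
       [  0.        ,   0.        ,   1.        ]]), 'k1': -0.013248108414434601, 'hand_eye': array([[-2.64097877e-04, -2.53577473e-01,  9.67315045e-01,
        -1.50365116e+02],
       [ 9.99999961e-01,  2.38219059e-05,  2.79266374e-04,
        -1.40965624e-02],
       [-9.38589494e-05,  9.67315080e-01,  2.53577457e-01,
        -6.74176427e+01],
       [ 0.00000000e+00,  0.00000000e+00,  0.00000000e+00,
         1.00000000e+00]])} [158.10895977 633.7522321  384.28047761]
```

View pics/side0.png

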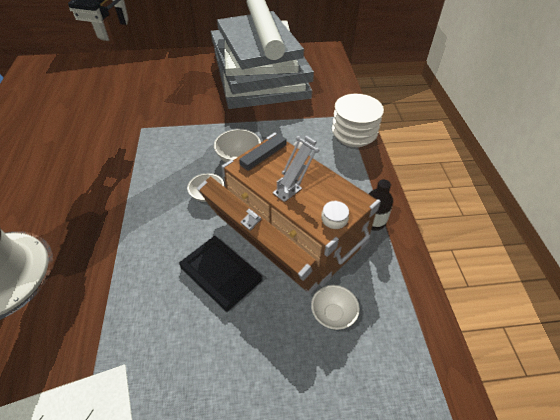

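View pics/top0.png

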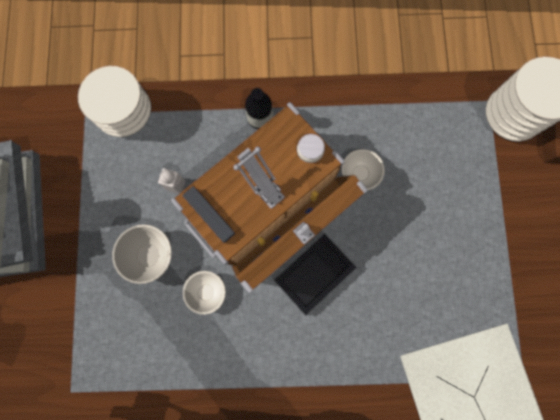

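View pics/wrist0.png

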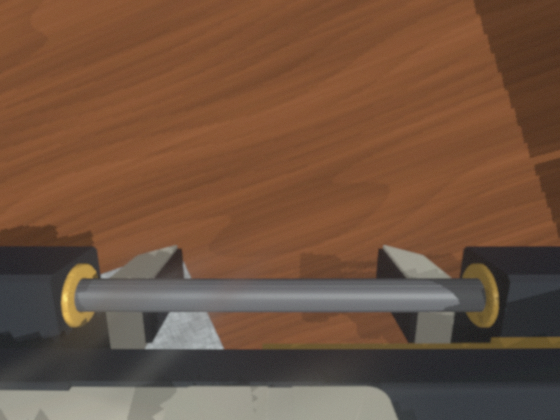

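```bash
python3 - <<'E'
from h import *
for c in ['side','top']:
    p,d,st=snap(c)
    for n in ['case','front_edge','keeper_seat','keeper_lip','lever_pivot','lever_end','loop_pivot','loop_bar','inkstone','paperweight','paste_tin']:
        r=viewer.mark_of(c,n)[:1]
        for q in r:
            u,v=q['xy'];dd=d[int(round(v)),int(round(u))];print(c,n,round(q['confidence'],2),np.round([u,v]),w(c,u,v,dd).round(1), dd)
E
```

```text
side case 0.64 [296. 223.] [640.9 -41.4 145.2] 752.2943
side front_edge 0.63 [244. 226.] [542.7 -27.7 130.7] 763.94714
side keeper_seat 0.68 [252. 214.] [559.1 -18.9 157.7] 750.35974
side keeper_lip 0.8 [248. 212.] [551.9 -14.7 157.2] 752.7812
side lever_pivot 0.88 [288. 182.] [634.2  37.8 176.8] 778.1182
side lever_end 0.69 [306. 145.] [672.6  75.5 237.7] 758.85315
side loop_pivot 0.86 [294. 179.] [645.5  36.5 186.5] 770.799
side loop_bar 0.83 [306. 142.] [673.   77.7 243.8] 755.55536
side inkstone 0.91 [217. 273.] [477.4 -57.5  18.8] 825.1058
side paperweight 0.61 [266. 156.] [600.2 139.3 157.8] 854.64294
side paste_tin 0.77 [333. 218.] [706.9 -58.7 173.8] 724.79333
top case 0.68 [262. 196.] [620.2  55.1 174.4] 796.3562
top front_edge 0.69 [312. 235.] [549.3 -36.4 142.8] 814.027
top keeper_seat 0.92 [304. 228.] [561.2 -20.2 157.9] 801.40955
top keeper_lip 0.62 [305. 231.] [556.9 -22.8 145.9] 812.46313
top lever_pivot 0.61 [273. 193.] [630.7  35.8 152.9] 819.24835
top lever_end 0.83 [247. 161.] [670.6  78.1 234.6] 746.26794
top loop_pivot 0.76 [264. 186.] [636.1  51.  188.4] 785.38684
top loop_bar 0.82 [248. 157.] [674.4  74.  243.5] 738.1135
top inkstone 0.76 [313. 272.] [482.2 -43.6  18.9] 924.022
top paperweight 0.75 [209. 215.] [589.2 155.1 168.2] 797.8864
top paste_tin 0.58 [264. 185.] [636.7  50.2 192.5] 781.406
```

```bash
cat >> h.py <<'E'
def cloud(c,d,st=None,s=1):
    k=viewer.get_calibration(c);K=np.array(k['mtx'])
    vv,uu=np.mgrid[0:420:s,0:560:s];uv=np.stack([uu,vv],-1).reshape(-1,1,2).astype(float)
    n=cv2.undistortPoints(uv,K,np.array([k['k1'],0,0,0,0])).reshape(-1,2)
    dd=d[::s,::s].reshape(-1);P=np.c_[n,np.ones(len(n))]*dd[:,None]
    if 'hand_eye' in k:
        H=np.array(k['hand_eye']);q=P@H[:3,:3].T+H[:3,3];W=q@Ro.from_rotvec(st['ee_rot']).as_matrix().T+np.array(st['tcp_pos'])
    else: W=(P-np.array(k['t']))@np.array(k['R'])
    W[dd<=0]=np.nan
    return W
E
python3 - <<'E'
from h import *
for c in ['top','side']:
    p,d,st=snap(c)
    W=cloud(c,d)
    m=(W[:,2]>142)&(W[:,2]<158)&(W[:,0]>450)&(W[:,0]<850)&(abs(W[:,1])<260)
    im=m.reshape(420,560).astype(np.uint8)
    n,l,s,_=cv2.connectedComponentsWithStats(im)
    i=1+np.argmax(s[1:,4]);m=(l==i).reshape(-1)
    r=cv2.minAreaRect(W[m][:,:2].astype(np.float32));print(c,r,cv2.boxPoints(r),np.median(W[m][:,2]),m.sum())
    o=p.copy();o[l==i]=(0,0,255);cv2.imwrite('pics/m_%s.png'%c,o)
E
```

```text
top ((656.4057006835938, 63.14009094238281), (163.53353881835938, 303.9790954589844), 39.287601470947266) [[ 496.87827    129.00073  ]
 [ 689.3619    -106.27219  ]
 [ 815.9331      -2.7205505]
 [ 623.4495     232.55237  ]] 150.0694782693318 9946
side ((658.578125, 61.056060791015625), (163.92828369140625, 304.99114990234375), 39.4154052734375) [[ 498.43042  126.8263 ]
 [ 692.08093 -108.79852]
 [ 818.7258    -4.71418]
 [ 625.0753   230.91064]] 148.36406371260395 6419
```

```bash
python3 -c "
import cv2,numpy as np
a=cv2.imread('pics/m_top.png')[60:340,130:430];b=cv2.imread('pics/m_side.png')[100:340,150:410]
a=cv2.resize(a,(400,373));b=cv2.resize(b,(400,373));cv2.imwrite('pics/m.png',np.hstack([a,b]))"
```

```text
(no output)
```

View pics/m.png

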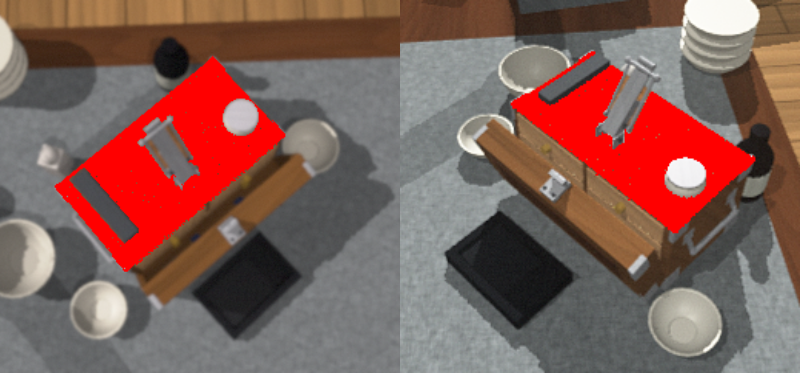

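```bash
cat >> h.py <<'E'
C0=np.array([657.5,62.,0]);YAW=np.deg2rad(39.35)
RC=Ro.from_euler('z',YAW).as_matrix()
def c2w(P): return C0+RC@np.array(P,float)
def w2c(P): return (np.array(P,float)-C0)@RC
def goal(tilt):
    a=np.deg2rad(tilt); x=np.array([np.sin(a),0,-np.cos(a)]);y=np.array([0,1.,0]);z=np.cross(x,y)
    return RC@np.c_[x,y,z]
def plan(Pc,tilt,flip=False):
    st=bot.state();R=Ro.from_rotvec(st['ee_rot']).as_matrix();G=goal(tilt)
    if flip: G=G@np.diag([1,-1,-1.])
    rv=Ro.from_matrix(G@R.T).as_rotvec(degrees=True);d=c2w(Pc)-st['tcp_pos']
    print('t',round(st['time'],2),'d cm',(d/10).round(2),'rot',rv.round(1),np.linalg.norm(rv).round(1),'case tcp',w2c(st['tcp_pos']).round(1),'axis case',(RC.T@R)[:,0].round(2), 'F',st['contact_force'].round(1))
E
python3 - <<'E'
from h import *
R=Ro.from_rotvec(bot.state()['ee_rot']).as_matrix();print((RC.T@R).round(2))
plan([-170,0,130],0);plan([-170,0,130],0,True)
E
```

```text
[[-0.    0.86  0.51]
 [ 0.    0.51 -0.86]
 [-1.   -0.   -0.  ]]
t 1.45 d cm [ 30.46 -65.69 -10.47] rot [ 0.  -0.  59.3] 59.3 case tcp [ 11.  701.1 234.7] axis case [-0.  0. -1.] F [ 0.4 -0.  -0.3]
t 1.45 d cm [ 30.46 -65.69 -10.47] rot [  -0.    -0.  -120.7] 120.7 case tcp [ 11.  701.1 234.7] axis case [-0.  0. -1.] F [ 0.4 -0.  -0.3]
```

Emit:
step_arm(rows=[[[1, -3, 4, 0, 0, 7], [2.5, -5, 3, 0, 0, 8], [2.5, -5.5, 1, 0, 0, 8], [2.5, -5.5, 0, 0, 0, 8], [2.5, -5.5, 0, 0, 0, 8], [2.5, -5.5, 0, 0, 0, 8], [2.5, -5.5, 0, 0, 0, 8], [2.5, -5.5, 0, 0, 0, 4]]], grip=-1)

```text
time: 2.45
tcp_pos: [404.5, 200.1, 317.5]
ee_rot: [-0.552, 1.494, 0.553]
contact_force: [0.9, -0.9, -0.9]
finger_gap: 16.2
```

```bash
python3 - <<'E'
from h import *
plan([-170,0,130],0);print(bot.state()['joint_positions'].round(2))
E
```

```text
t 2.45 d cm [ 12.15 -24.58 -18.75] rot [-0.1  0.3 -1.2] 1.2 case tcp [-108.1  267.2  317.5] axis case [ 0.01 -0.   -1.  ] F [ 0.9 -0.9 -0.9]
[-0.17  0.04 -0.35  1.92  0.01  1.18  1.75]
```

Emit:
step_arm(rows=[[[2.0, -4.5, -1, 0, 0, 0], [2.5, -5.0, -2, 0, 0, 0], [2.5, -5.0, -3, 0, 0, 0], [2.5, -5.0, -3, 0, 0, 0], [2, -4, -3, 0, 0, 0], [0.6, -1, -3, 0, 0, 0], [0, 0, -2, 0, 0, 0]]])

```text
time: 3.32
tcp_pos: [531.0, -55.9, 149.3]
ee_rot: [-0.55, 1.482, 0.541]
contact_force: [-0.4, 0.9, -0.2]
finger_gap: 0.8
```

```bash
python3 - <<'E'
from h import *
plan([-152,0,130],0);print(bot.state()['joint_positions'].round(2),bot.state()['finger_gap'])
snap('side','s1.png');snap('top','t1.png')
E
```

```text
t 3.33 d cm [ 0.9   2.15 -1.93] rot [-0.1  1.1 -0.7] 1.3 case tcp [-172.6  -11.   149.3] axis case [ 0.02 -0.01 -1.  ] F [-0.4  0.9 -0.2]
[ 0.14  0.36 -0.1   1.94  0.05  0.82  2.28] 0.78598273323047
```

View pics/s1.png

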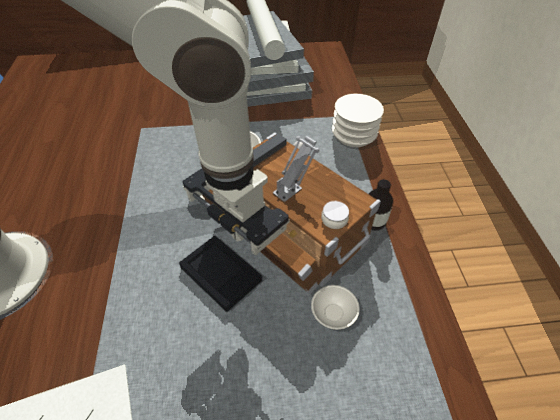

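Emit:
step_arm(rows=[[[-0.7, 0.85, -1.0, 0, 0.5, 0], [0, 0, -1.1, 0, 0.5, 0], [0.8, 0.65, 0, 0, 0, 0], [0.8, 0.65, 0, 0, 0, 0], [0.6, 0.5, 0, 0, 0, 0], [0.6, 0.5, 0, 0, 0, 0], [0.4, 0.3, 0, 0, 0, 0]]])

```text
time: 4.3
tcp_pos: [548.3, -25.5, 129.9]
ee_rot: [-0.548, 1.522, 0.545]
contact_force: [-7.0, -3.8, 5.1]
finger_gap: 0.1
```

```bash
python3 - <<'E'
from h import *
plan([-129,0,128],0)
E
```

```text
t 4.3 d cm [ 0.94  0.57 -0.19] rot [ 0.5 -1.  -0.5] 1.3 case tcp [-139.9    1.6  129.9] axis case [-0.02  0.   -1.  ] F [-7.  -3.8  5.1]
```

Emit:
step_arm(rows=[[[0.4, 0.33, 0, 0, 0, 0], [0.4, 0.33, 0, 0, 0, 0], [0.4, 0.33, 0, 0, 0, 0], [0.4, 0.33, 0, 0, 0, 0]]])

```text
time: 4.8
tcp_pos: [555.7, -20.1, 131.4]
ee_rot: [-0.549, 1.547, 0.539]
contact_force: [-16.4, -10.1, 12.4]
finger_gap: 0.4
```

```bash
python3 - <<'E'
from h import *
plan([-129,0,128],0)
snap('side','s2.png')
E
```

```text
t 4.8 d cm [ 0.21  0.03 -0.34] rot [ 1.2 -2.3 -0.2] 2.6 case tcp [-130.8    1.1  131.4] axis case [-0.04  0.01 -1.  ] F [-16.4 -10.1  12.4]
```

View pics/s2.png

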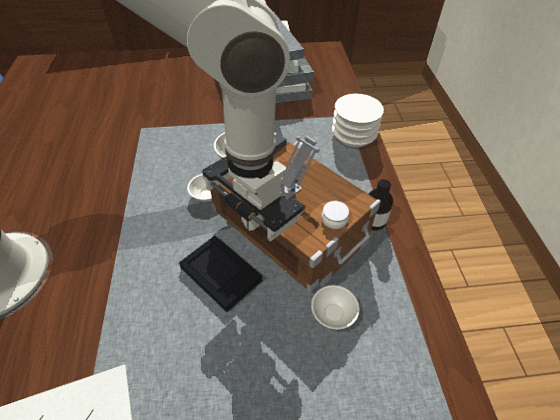

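Emit:
step_arm(rows=[[[0.4, 0.33, -0.3, 0, 0, 0], [0.3, 0.25, 0, 0, 0, 0], [0, 0, 0, 0, 0, 0], [-0.8, -0.65, 0, 0, 0, 0], [-2, -1.6, 0, 0, 0, 0], [-3, -2.5, 2, 0, 0, 0], [-2, -1.6, 4, 0, 0, 0], [-1, -1, 5, 0, 0, 0]]])

```text
time: 5.85
tcp_pos: [465.4, -93.0, 239.7]
ee_rot: [-0.551, 1.566, 0.54]
contact_force: [1.2, -0.4, -0.3]
finger_gap: 0.5
```

```bash
python3 - <<'E'
from h import *
plan([-129,0,128],0)
for c in ['side','top']:
    p,d,st=snap(c,c[0]+'3.png')
    for n in ['front_edge','keeper_seat','keeper_lip','lever_pivot','lever_end','loop_pivot','loop_bar']:
        r=viewer.mark_of(c,n)[:1]
        for q in r:
            u,v=q['xy'];dd=d[int(round(v)),int(round(u))];print(c,n,round(q['confidence'],2),np.round([u,v]),w2c(w(c,u,v,dd)).round(1))
E
```

```text
t 5.85 d cm [  9.24   7.32 -11.17] rot [ 1.6 -3.3 -0.2] 3.6 case tcp [-246.8    2.   239.7] axis case [-0.06  0.01 -1.  ] F [ 1.2 -0.4 -0.3]
side front_edge 0.86 [255. 213.] [-115.6    3.4  147.3]
side keeper_seat 0.83 [266. 202.] [-93.8  -4.4 167.9]
side keeper_lip 0.62 [264. 199.] [-89.8   5.1 166.3]
side lever_pivot 0.96 [284. 184.] [-39.2   0.2 172.3]
side lever_end 0.81 [305. 143.] [ 19.7   3.  241.4]
side loop_pivot 0.8 [288. 177.] [-28.3  -0.2 186.1]
side loop_bar 0.67 [307. 144.] [ 20.6  -1.3 241.8]
top front_edge 0.49 [247. 161.] [ 19.8   4.1 235.3]
top keeper_seat 0.76 [292. 213.] [-93.8  -3.1 169.2]
top keeper_lip 0.82 [289. 216.] [-94.3   5.4 168.4]
top lever_pivot 0.91 [273. 194.] [-39.7  -1.3 153.8]
top lever_end 0.63 [244. 160.] [ 21.2   8.5 245. ]
top loop_pivot 0.76 [264. 188.] [-26.6   7.1 189.4]
top loop_bar 0.77 [250. 163.] [ 15.4   2.3 229.1]
```

View pics/s3.png

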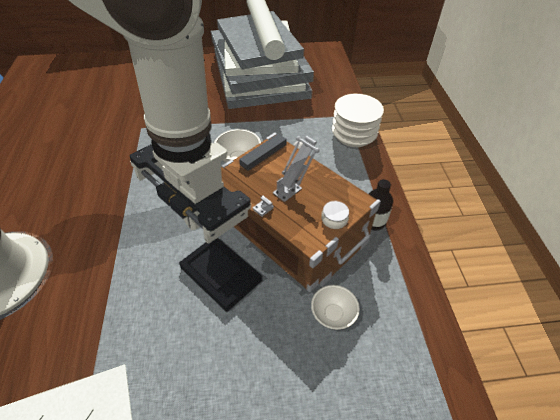

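```bash
python3 - <<'E'
from h import *
plan([0,1,310],15)
E
```

```text
t 6.65 d cm [18.99 15.51  7.13] rot [ 11.1 -14.8  -0.4] 18.5 case tcp [-245.2    1.4  238.7] axis case [-0.06  0.01 -1.  ] F [0.2 0.6 0.1]
```

Emit:
step_arm(rows=[[[1, 1, 4, 3, -4, 0], [3.5, 3, 3, 4, -5, 0], [4.5, 3.6, 0, 4, -5, 0], [4.5, 3.6, 0, 0, 0, 0], [4.5, 3.6, 0, 0, 0, 0], [1, 0.8, 0, 0, 0, 0], [0, 0, 0, 0, 0, 0]]], grip=1)

```text
time: 7.52
tcp_pos: [661.4, 66.5, 311.1]
ee_rot: [-0.447, 1.258, 0.592]
contact_force: [-0.5, -0.5, 0.2]
finger_gap: 66.0
```

```bash
python3 - <<'E'
from h import *
plan([20,1,244],15);print(bot.state()['joint_positions'].round(2))
for c in ['side','top','wrist']:
    p,d,st=snap(c,c[0]+'4.png')
    for n in ['lever_end','loop_bar','loop_pivot','keeper_seat']:
        r=viewer.mark_of(c,n)[:1]
        for q in r:
            u,v=q['xy'];dd=d[int(round(v)),int(round(u))];print(c,n,round(q['confidence'],2),np.round([u,v]),w2c(w(c,u,v,dd,st)).round(1),dd)
E
```

```text
t 7.53 d cm [ 1.09  0.9  -6.71] rot [-0.2 -0.3 -0.3] 0.5 case tcp [  5.9   1.  311.1] axis case [ 0.26  0.01 -0.97] F [-0.5 -0.5  0.2]
[ 0.07  0.32 -0.16  1.63 -0.13  0.99  2.24]
side lever_end 0.97 [307. 144.] [ 20.   -2.7 242. ] 753.88104
side loop_bar 0.65 [308. 145.] [ 21.1  -4.3 240.8] 754.4841
side loop_pivot 0.62 [287. 180.] [-32.2  -1.9 179.8] 777.26587
side keeper_seat 0.64 [264. 201.] [-94.2   1.7 165.2] 760.96686
top lever_end 0.39 [249. 159.] [-108.5   64.3  692.5] 270.84225
top loop_bar 0.52 [248. 158.] [-106.3   63.4  687.1] 276.56506
wrist lever_end 0.89 [281. 222.] [ 20.6   1.2 242. ] 231.06151
wrist loop_bar 0.63 [282. 226.] [ 22.1   1.8 244.5] 229.65819
wrist loop_pivot 0.76 [280. 131.] [-24.2   0.9 191.4] 252.96434
wrist keeper_seat 0.55 [281.  22.] [-92.1   1.5 169.9] 238.08932
```

View pics/w4.png

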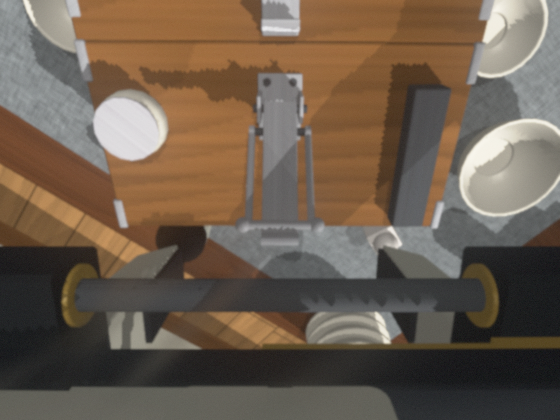

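View pics/s4.png

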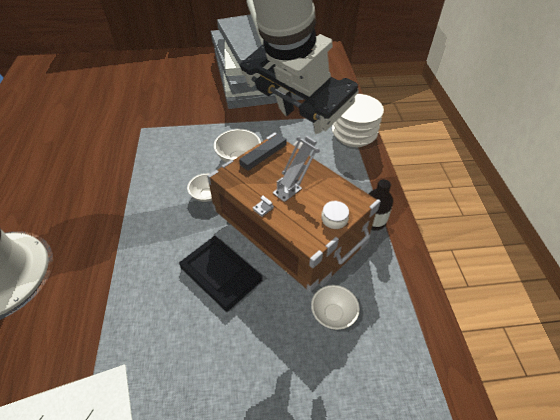

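```bash
python3 - <<'E'
from h import *
p,d,st=snap('wrist')
for u,v in [(244,227),(319,227),(262,225),(300,225)]:
    dd=np.min(np.where(d[v-2:v+3,u-2:u+3]>0,d[v-2:v+3,u-2:u+3],9e9));print(u,v,dd,w2c(w('wrist',u,v,dd,st)).round(1),d[v-3:v+4,u].round(0))
cv2.imwrite('pics/w5.png',cv2.resize(p[180:260,200:360],None,fx=5,fy=5))
plan([19,1.2,241],15)
E
```

```text
244 227 227.24873 [ 21.8 -22.  246.4] [227. 227. 228. 228. 229. 230. 230.]
319 227 226.71513 [ 21.3  25.5 247.1] [229. 227. 228. 229. 229. 229. 231.]
262 225 228.06299 [ 21.1 -10.6 245.1] [229. 228. 229. 229. 229. 231. 232.]
300 225 228.34575 [ 21.1  13.6 245. ] [230. 229. 229. 230. 230. 230. 232.]
t 8.32 d cm [ 1.    0.88 -7.08] rot [-0.2 -0.3 -0.2] 0.4 case tcp [  5.7   0.7 311.8] axis case [ 0.26  0.01 -0.97] F [ 0.8  0.1 -0.2]
```

View pics/w5.png

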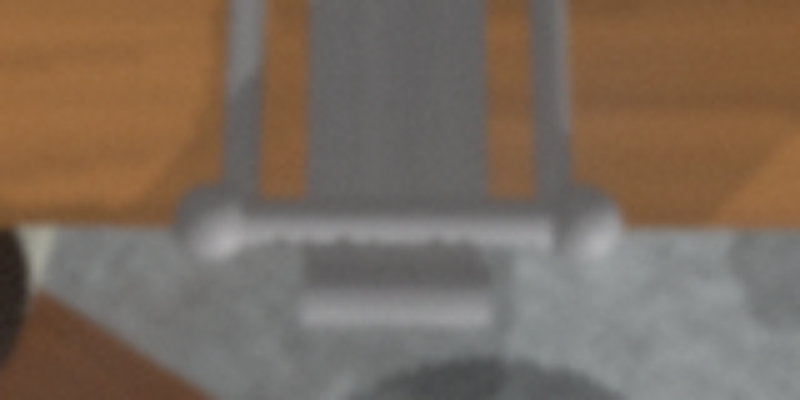

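Emit:
step_arm(rows=[[[0.5, 0.4, -2.5, 0, 0, 0], [0.4, 0.4, -2.5, 0, 0, 0], [0.3, 0.3, -1.5, 0, 0, 0], [0, 0, 0, 0, 0, 0]]])

```text
time: 8.82
tcp_pos: [674.4, 77.5, 246.0]
ee_rot: [-0.447, 1.255, 0.59]
contact_force: [-0.7, -0.0, 0.7]
finger_gap: 91.9
```

```bash
python3 - <<'E'
from h import *
plan([22,1.7,244],15);print(bot.state()['finger_gap'])
snap('side','s5.png')
E
python3 -c "
import cv2
p=cv2.imread('pics/s5.png');cv2.imwrite('pics/s5b.png',cv2.resize(p[60:240,200:400],None,fx=3.5,fy=3.3,interpolation=2))"
```

```text
t 8.82 d cm [-0.1  -0.02 -0.2 ] rot [-0.2 -0.2 -0.2] 0.3 case tcp [ 22.9   1.3 246. ] axis case [ 0.26  0.   -0.97] F [-0.7 -0.   0.7]
91.85666547631124
```

View pics/s5b.png

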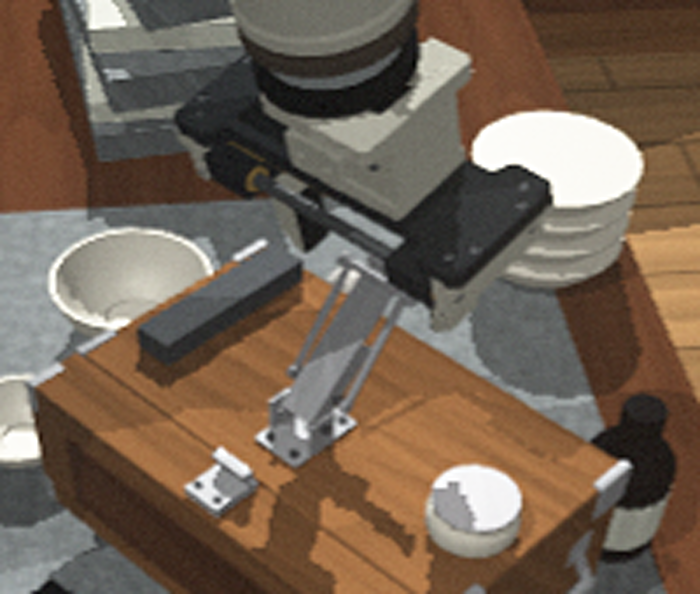

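Emit:
step_arm(rows=[[[-0.1, 0, -0.25, 0, 0, 0], [0, 0, 0, 0, 0, 0], [0, 0, 0, 0, 0, 0], [0, 0, 0, 0, 0, 0], [0, 0, 0, 0, 0, 0]]], grip=0.1, grip_force=25)

```text
time: 9.5
tcp_pos: [675.1, 76.9, 247.7]
ee_rot: [-0.448, 1.25, 0.587]
contact_force: [-0.0, 0.2, -1.1]
finger_gap: 55.2
```

```bash
python3 - <<'E'
from h import *
plan([22,1.7,244],15);print(bot.state()['finger_gap'])
snap('wrist','w6.png');snap('side','s6.png')
E
python3 -c "
import cv2
p=cv2.imread('pics/s6.png');cv2.imwrite('pics/s6b.png',cv2.resize(p[60:240,200:400],None,fx=3.5,fy=3.3,interpolation=2))"
```

```text
t 9.5 d cm [-0.17  0.03 -0.37] rot [-0.2  0.2 -0.1] 0.3 case tcp [ 23.1   0.4 247.7] axis case [ 0.26  0.   -0.96] F [-0.   0.2 -1.1]
55.16378765683842
```

View pics/w6.png

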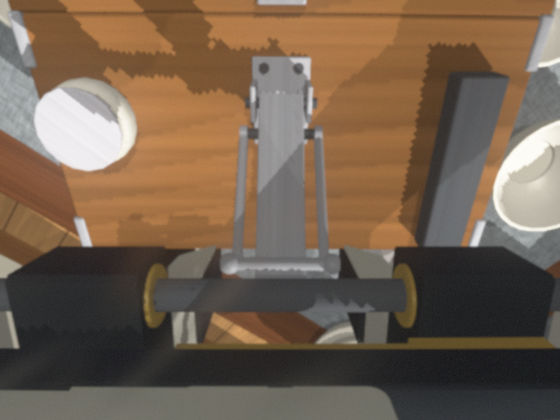

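View pics/s6b.png

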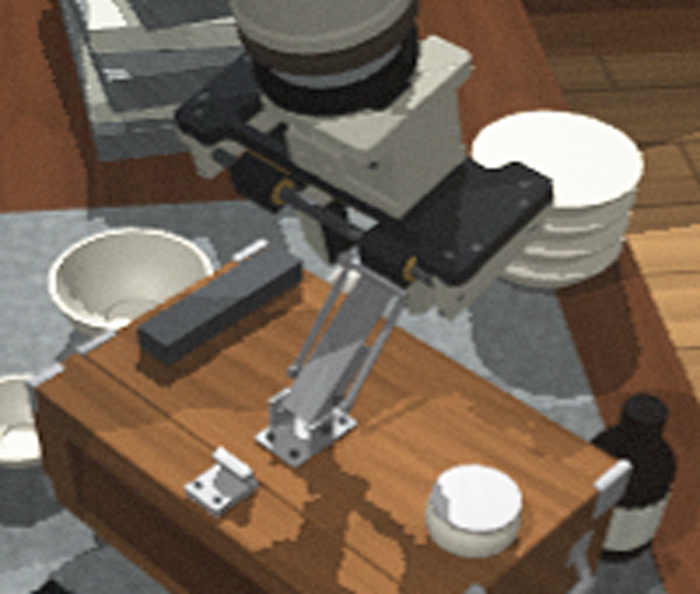

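Emit:
step_arm(rows=[[[0, 0, 0.1, 0, 0, 0], [0, 0, 0, 0, 0, 0], [0, 0, 0, 0, 0, 0]]], grip=0.7)

```text
time: 9.98
tcp_pos: [675.4, 76.8, 248.8]
ee_rot: [-0.448, 1.249, 0.587]
contact_force: [0.0, -0.2, -0.6]
finger_gap: 76.6
```

```bash
python3 - <<'E'
from h import *
plan([25,1.5,240],15);print(bot.state()['finger_gap'])
p,d,st=snap('wrist','w7.png')
print(viewer.mark_of('wrist','loop_bar')[:1],viewer.boxes_of('wrist','loop')[:1])
for u in (231,331):
  for v in range(252,278,3): print(u,v,[w2c(w('wrist',x,v,d[v,x],st)).round(1) for x in (u-3,u,u+3)])
E
```

```text
t 9.97 d cm [ 0.05  0.23 -0.88] rot [-0.2  0.2 -0.1] 0.3 case tcp [ 23.2   0.  248.8] axis case [ 0.26  0.   -0.96] F [ 0.  -0.2 -0.6]
76.640655215453
[{'xy': [282.0, 260.1], 'confidence': 0.97}] [{'bbox': [222.6, 124.8, 344.3, 273.8], 'confidence': 0.81}]
231 252 [array([ 18.3, -24.6, 239.6]), array([ 17.8, -23.1, 240.2]), array([ 17.9, -21.7, 240.1])]
231 255 [array([ 17.5, -24.2, 243.1]), array([ 18.2, -22.9, 242.1]), array([ 18.4, -21.6, 241.8])]
231 258 [array([ 18.6, -24.1, 243.9]), array([ 17.7, -22.6, 244.9]), array([ 18.5, -21.4, 243.9])]
231 261 [array([ 19.8, -24.1, 244.5]), array([ 19.8, -22.8, 244.6]), array([ 19.8, -21.4, 244.4])]
231 264 [array([ 20.3, -24. , 246.1]), array([ 21.2, -22.8, 244.9]), array([ 21.5, -21.5, 244.6])]
231 267 [array([ 21.9, -24.1, 246.2]), array([ 22.1, -22.8, 245.9]), array([-81.6,  -0.7, 376. ])]
231 270 [array([ 23.8, -24.2, 246.1]), array([ 24.8, -23. , 244.9]), array([ 25.2, -21.7, 244.3])]
231 273 [array([228.3, -69.2,   0.3]), array([227.9, -65.1,   0.7]), array([228.2, -61.1,   0.3])]
231 276 [array([233.9, -69.7,  -0.3]), array([ 2.33
[... 253 characters left out ...]
42.8])]
331 258 [array([ 18.5,  21.8, 243.8]), array([ 18.7,  23.2, 243.5]), array([ 18.9,  24.6, 243.3])]
331 261 [array([ 19.8,  21.8, 244.4]), array([ 19.1,  23. , 245.2]), array([ 19.5,  24.5, 244.7])]
331 264 [array([ 20.9,  21.8, 245.2]), array([ 20.5,  23.1, 245.7]), array([ 20.3,  24.4, 246. ])]
331 267 [array([ 22.5,  21.9, 245.4]), array([ 22. ,  23.2, 246. ]), array([ 21.4,  24.4, 246.7])]
331 270 [array([ 23.7,  21.9, 246. ]), array([ 24.6,  23.5, 245. ]), array([ 24.1,  24.8, 245.6])]
331 273 [array([228. ,  64.9,   0.3]), array([227.4,  68.8,   1.1]), array([227.8,  72.9,   0.5])]
331 276 [array([231.8,  65. ,   2. ]), array([233.1,  69.3,   0.4]), array([232.4,  73.2,   1.2])]
```

View pics/w7.png

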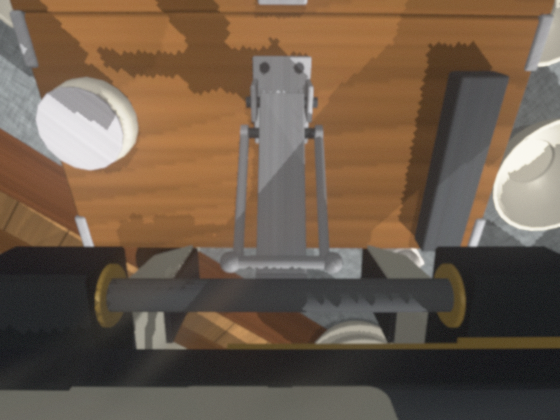

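Emit:
step_arm(rows=[[[0, 0, -0.4, 0, 0, 0], [-0.1, 0, -0.4, 0, 0, 0], [0, 0, 0, 0, 0, 0]]])

```text
time: 10.5
tcp_pos: [674.1, 76.7, 239.9]
ee_rot: [-0.448, 1.25, 0.587]
contact_force: [0.6, 0.4, -0.3]
finger_gap: 77.8
```

```bash
python3 - <<'E'
from h import *
plan([21.5,0,241.5],15);print(bot.state()['finger_gap'])
E
```

```text
t 10.5 d cm [ 0.   -0.11  0.16] rot [-0.2  0.2 -0.1] 0.3 case tcp [ 22.1   0.9 239.9] axis case [ 0.26  0.   -0.96] F [ 0.6  0.4 -0.3]
77.83549887257595
```

Emit:
step_arm(rows=[[[0, -0.1, 0.1, 0, 0, 0], [0, 0, 0, 0, 0, 0], [0, 0, 0, 0, 0, 0], [0, 0, 0, 0, 0, 0]]], grip=0.1, grip_force=25)

```text
time: 11.0
tcp_pos: [674.0, 76.0, 241.0]
ee_rot: [-0.448, 1.25, 0.588]
contact_force: [-0.0, 0.4, -0.7]
finger_gap: 55.7
```

```bash
python3 - <<'E'
from h import *
plan([21.5,0,241.5],15);print(bot.state()['finger_gap'])
E
```

```text
t 11.0 d cm [ 0.02 -0.04  0.05] rot [-0.2  0.2 -0.1] 0.3 case tcp [ 21.6   0.4 241. ] axis case [ 0.26  0.   -0.96] F [-0.   0.4 -0.7]
55.741839278042484
```

Emit:
step_arm(rows=[[[-0.94, -0.77, 0.84, 0, 0, 0], [-0.95, -0.78, 0.59, 0, 0, 0], [-1.02, -0.84, 0.4, 0, 0, 0]]])

```text
time: 11.38
tcp_pos: [641.5, 50.0, 258.0]
ee_rot: [-0.448, 1.255, 0.589]
contact_force: [1.4, -0.3, -8.8]
finger_gap: 55.5
```

```bash
python3 - <<'E'
from h import *
plan([-29.5,0,261.3],15);s=bot.state();print(s['finger_gap'])
q=w2c(s['tcp_pos'])-[-36,0,170];print(np.hypot(q[0],q[2]),np.arctan2(q[2],q[0]))
E
```

```text
t 11.38 d cm [-0.68 -0.67  0.33] rot [-0.1 -0.1 -0.2] 0.2 case tcp [-19.9   0.9 258. ] axis case [ 0.26  0.   -0.97] F [ 1.4 -0.3 -8.8]
55.45995758434805
89.41693754995602 1.3901330395113203
```

Emit:
step_arm(rows=[[[-0.74, -0.65, 0.2, 0, 0, 0], [-0.85, -0.7, 0.05, 0, 0, 0], [0, 0, 0, 0, 0, 0]]])

```text
time: 11.75
tcp_pos: [623.3, 35.0, 260.4]
ee_rot: [-0.446, 1.255, 0.588]
contact_force: [1.4, 1.8, -3.5]
finger_gap: 55.1
```

```bash
python3 - <<'E'
from h import *
plan([-59.7,0,256],15);s=bot.state();print(s['finger_gap'])
q=w2c(s['tcp_pos'])-[-36,0,170];print(np.hypot(q[0],q[2]),np.arctan2(q[2],q[0]))
snap('side','s8.png');snap('wrist','w8.png')
E
python3 -c "
import cv2
p=cv2.imread('pics/s8.png');cv2.imwrite('pics/s8b.png',cv2.resize(p[60:240,200:400],None,fx=3.5,fy=3.3,interpolation=2))"
```

```text
t 11.75 d cm [-1.19 -1.08 -0.44] rot [-0.2 -0.1 -0.1] 0.2 case tcp [-43.6   0.8 260.4] axis case [ 0.26  0.   -0.97] F [ 1.4  1.8 -3.5]
55.13786875343482
90.73652139971234 1.6549522125713898
```

View pics/s8b.png

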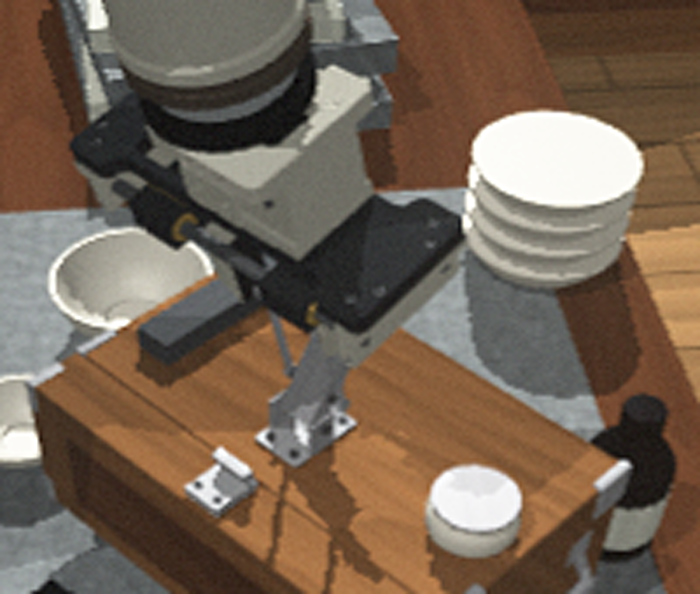

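View pics/w8.png

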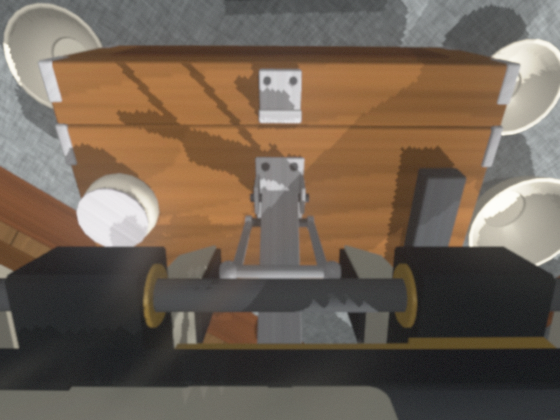

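Emit:
step_arm(rows=[[[-1.2, -1.05, -0.28, 0, 0, 0], [-1.3, -1.1, -0.89, 0, 0, 0], [-1.1, -0.91, -1.3, 0, 0, 0], [-0.8, -0.66, -1.63, 0, 0, 0]]])

```text
time: 12.35
tcp_pos: [580.9, -0.1, 221.4]
ee_rot: [-0.45, 1.245, 0.591]
contact_force: [1.1, 3.1, -2.0]
finger_gap: 55.0
```

```bash
cat >> h.py <<'E'
from scipy.optimize import brentq
def lev(bx,bz,L=74):
    f=lambda t: np.hypot(bx-(-36+18*np.cos(t)+2.5*np.sin(t)),bz-(170+18*np.sin(t)-2.5*np.cos(t)))-L
    ts=np.linspace(0,2.2,221);v=[f(t) for t in ts]
    return [round(float(brentq(f,ts[i],ts[i+1])),2) for i in range(220) if v[i]*v[i+1]<0]
E
python3 - <<'E'
from h import *
plan([-107,0,201],15);s=bot.state();print(s['finger_gap'])
q=w2c(s['tcp_pos']);print(lev(q[0],q[2]))
snap('side','s9.png');snap('top','t9.png')
E
python3 -c "
import cv2
p=cv2.imread('pics/s9.png');cv2.imwrite('pics/s9b.png',cv2.resize(p[60:240,200:400],None,fx=3.5,fy=3.3,interpolation=2))"
```

```text
t 12.35 d cm [-0.62 -0.58 -2.04] rot [-0.3  0.4 -0.3] 0.6 case tcp [-98.5   0.5 221.4] axis case [ 0.27  0.   -0.96] F [ 1.1  3.1 -2. ]
54.99695110940842
[1.52]
```

View pics/s9b.png

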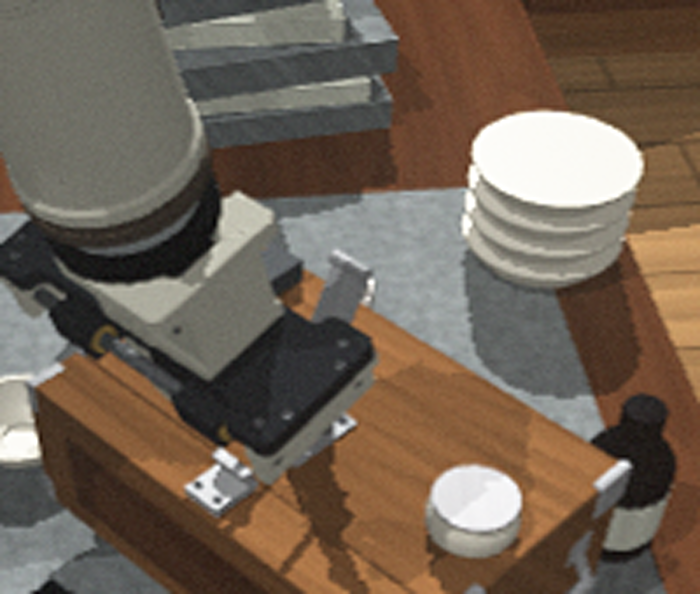

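Emit:
step_arm(rows=[[[-0.65, -0.55, -1.3, 0, 0, 0], [-0.2, -0.15, -1.2, 0, 0, 0], [0, 0, -1.0, 0, 0, 0], [0, 0, 0, 0, 0, 0]]])

```text
time: 12.95
tcp_pos: [571.3, -9.8, 183.7]
ee_rot: [-0.449, 1.248, 0.588]
contact_force: [0.1, 0.5, 0.4]
finger_gap: 50.4
```

```bash
python3 - <<'E'
from h import *
plan([-104,0,164],8);s=bot.state();print(s['finger_gap'])
q=w2c(s['tcp_pos']);print(lev(q[0],q[2]))
for c in ('wrist','side'):
    p,d,st=snap(c,c[0]+'10.png')
    for n in ('loop_bar','keeper_seat','keeper_lip','lever_end'):
        r=viewer.mark_of(c,n)[:1]
        for k in r:
            u,v=k['xy'];print(c,n,k['confidence'],k['xy'],w2c(w(c,u,v,d[int(v),int(u)],st)).round(1))
E
```

```text
t 12.95 d cm [ 0.58  0.59 -1.97] rot [-4.6  5.7 -0.2] 7.3 case tcp [-112.2   -0.9  183.7] axis case [ 0.26  0.   -0.96] F [0.1 0.5 0.4]
50.437049736080034
[1.84]
wrist loop_bar 0.81 [283.5, 274.8] [-97.9   0.7 167.8]
wrist keeper_seat 0.95 [283.6, 275.1] [-97.9   0.7 168.1]
side keeper_seat 0.73 [262.1, 200.3] [-159.1  -67.2  274.4]
side keeper_lip 0.64 [264.1, 203.3] [-161.8  -74.6  275.4]
side lever_end 0.58 [297.0, 145.1] [ -5.3   0.7 252.7]
```

View pics/w10.png

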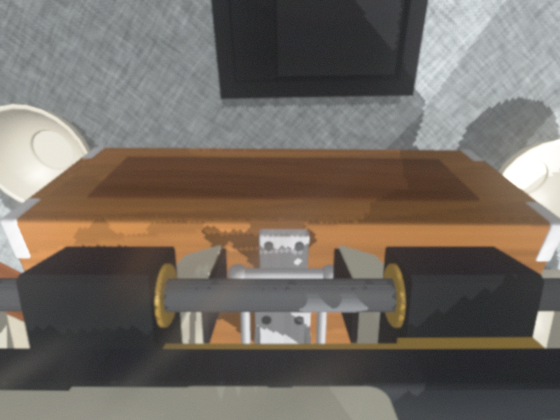

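Emit:
step_arm(rows=[[[0, 0, 0.3, 0, 0, 0], [0, 0, 0.5, 0, 0, 0], [-0.8, -0.65, 1, 0, 0, 0]]], grip=0.75)

```text
time: 13.82
tcp_pos: [563.6, -15.5, 203.7]
ee_rot: [-0.45, 1.246, 0.589]
contact_force: [-0.3, -0.9, -0.9]
finger_gap: 75.7
```

```bash
python3 - <<'E'
from h import *
plan([-98,0,170],15);s=bot.state();print(s['finger_gap'])
p,d,st=snap('wrist','w11.png')
for n in ('loop_bar','keeper_seat','keeper_lip','lever_end'):
        r=viewer.mark_of('wrist',n)[:1]
        for k in r:
            u,v=k['xy'];print(n,k['confidence'],k['xy'],w2c(w('wrist',u,v,d[int(v),int(u)],st)).round(1))
cv2.imwrite('pics/w11b.png',cv2.resize(p[200:350,180:380],None,fx=4,fy=4))
np.save('d11.npy',d)
E
```

```text
t 13.82 d cm [ 1.81  1.54 -3.37] rot [-0.2  0.3 -0.3] 0.5 case tcp [-121.8   -0.4  203.7] axis case [ 0.27  0.   -0.96] F [-0.3 -0.9 -0.9]
75.69808592430452
loop_bar 0.7 [281.9, 261.7] [-99.4   0.5 166.6]
keeper_seat 0.72 [284.3, 266.5] [-97.4   1.9 168.5]
keeper_lip 0.61 [283.2, 271.2] [-94.5   1.3 169.1]
```

View pics/w11b.png

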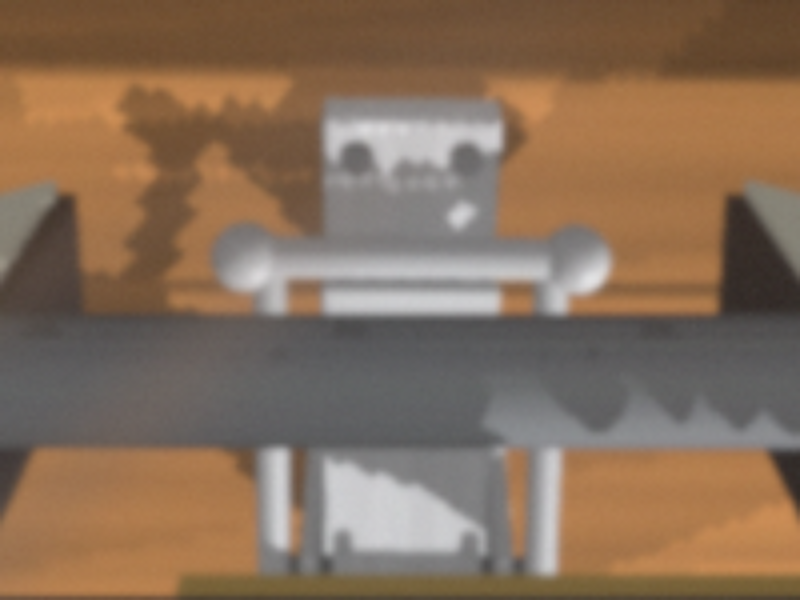

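```bash
python3 - <<'E'
from h import *
d=np.load('d11.npy');st=bot.state()
for u in (240,283,325):
  for v in range(255,273,2): print(u,v,w2c(w('wrist',u,v,d[v,u],st)).round(1))
E
```

```text
240 255 [-102.   -24.5  163.5]
240 257 [-102.8  -24.2  166.4]
240 259 [-101.8  -24.2  167. ]
240 261 [-100.8  -24.2  167.6]
240 263 [-101.   -24.   169.7]
240 265 [-99.5 -24.1 169.6]
240 267 [-98.1 -24.2 169.6]
240 269 [-97.6 -24.1 170.8]
240 271 [-95.1 -24.3 169.5]
283 255 [-98.5   0.4 158.7]
283 257 [-96.2   0.4 157.6]
283 259 [-100.3    0.3  164.9]
283 261 [-100.6    0.3  167.2]
283 263 [-99.6   0.3 167.6]
283 265 [-97.8   0.3 167.3]
283 267 [-96.9   0.3 168. ]
283 269 [-94.2   0.4 166.5]
283 271 [-94.9   0.4 169.1]
325 255 [-92.5  26.7 150.5]
325 257 [-102.6   24.4  165.8]
325 259 [-102.5   24.2  167.7]
325 261 [-101.4   24.2  168. ]
325 263 [-100.3   24.2  168.4]
325 265 [-100.5   24.   170.5]
325 267 [-98.8  24.1 170.2]
325 269 [-98.   24.1 171. ]
325 271 [-95.8  24.4 170.1]
```

Emit:
step_arm(rows=[[[0.6, 0.5, -1.2, 0, 0, 0], [0.6, 0.5, -1.2, 0, 0, 0], [0.5, 0.5, -1.2, 0, 0, 0], [0, 0, 0, 0, 0, 0]]])

```text
time: 14.58
tcp_pos: [581.2, 0.9, 163.3]
ee_rot: [-0.449, 1.248, 0.589]
contact_force: [-0.9, -0.9, -0.0]
finger_gap: 80.6
```

```bash
python3 - <<'E'
from h import *
plan([-98.5,0.3,165],15);s=bot.state();print(s['finger_gap'])
snap('wrist','w12.png')
E
```

```text
t 14.57 d cm [-0.01 -0.11  0.17] rot [-0.2  0.3 -0.2] 0.4 case tcp [-97.7   1.1 163.3] axis case [ 0.26  0.   -0.96] F [-0.9 -0.9 -0. ]
80.59816245828237
```

View pics/w12.png

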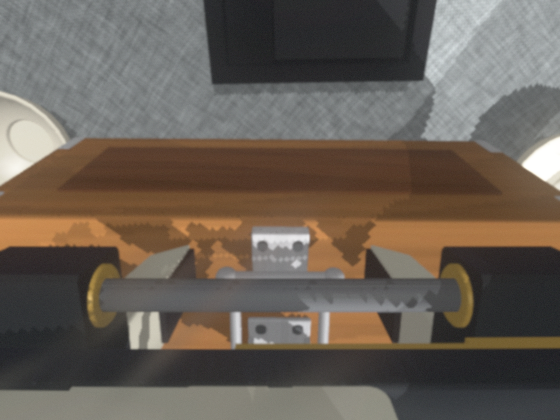

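Emit:
step_arm(rows=[[[0, -0.1, 0.1, 0, 0, 0], [0, 0, 0, 0, 0, 0], [0, 0, 0, 0, 0, 0], [0, 0, 0, 0, 0, 0]]], grip=0.05, grip_force=45)

```text
time: 15.12
tcp_pos: [580.8, -0.3, 165.4]
ee_rot: [-0.448, 1.248, 0.589]
contact_force: [-0.5, 0.1, 0.8]
finger_gap: 54.1
```

```bash
python3 - <<'E'
from h import *
plan([-105,0.3,167],15);s=bot.state();print(s['finger_gap'])
print([lev(-98,164),lev(-105,167),lev(-104,164)])
E
```

```text
t 15.12 d cm [-0.46 -0.4   0.16] rot [-0.2  0.2 -0.2] 0.4 case tcp [-98.9   0.5 165.4] axis case [ 0.26  0.   -0.96] F [-0.5  0.1  0.8]
54.08789502510971
[[1.21], [1.6], [1.6]]
```

Emit:
step_arm(rows=[[[-0.2, -0.17, 0.1, 0, 0, 0], [-0.2, -0.17, 0, 0, 0, 0], [-0.15, -0.12, 0, 0, 0, 0], [0, 0, 0, 0, 0, 0]]])

```text
time: 15.62
tcp_pos: [579.9, -1.2, 170.3]
ee_rot: [-0.45, 1.236, 0.589]
contact_force: [-0.4, 1.0, -1.3]
finger_gap: 54.4
```

```bash
python3 - <<'E'
from h import *
plan([-104.5,0.3,161],15);s=bot.state();print(s['finger_gap']);q=w2c(s['tcp_pos']);print(lev(q[0],q[2]))
E
```

```text
t 15.62 d cm [-0.34 -0.28 -0.93] rot [-0.4  0.9 -0.3] 1.0 case tcp [-100.1    0.3  170.3] axis case [ 0.27 -0.   -0.96] F [-0.4  1.  -1.3]
54.44378057185688
[1.24]
```

```bash
python3 - <<'E'
from h import *
p,d,st=snap('wrist','w13.png')
cv2.imwrite('pics/w13b.png',cv2.resize(p[200:350,180:380],None,fx=4,fy=4))
p,d,_=snap('side');cv2.imwrite('pics/s13b.png',cv2.resize(p[60:240,200:400],None,fx=3.5,fy=3.3))
for n in ('lever_end','lever_pivot','loop_bar'):
        r=viewer.mark_of('side',n)[:1]
        for k in r:
            u,v=k['xy'];print(n,k['confidence'],k['xy'],w2c(w('side',u,v,d[int(v),int(u)],st)).round(1))
E
```

```text
lever_end 0.77 [296.7, 142.3] [ -2.5   4.3 255.6]
lever_pivot 0.56 [284.4, 183.7] [-106.9  -65.1  271.9]
```

View pics/w13b.png

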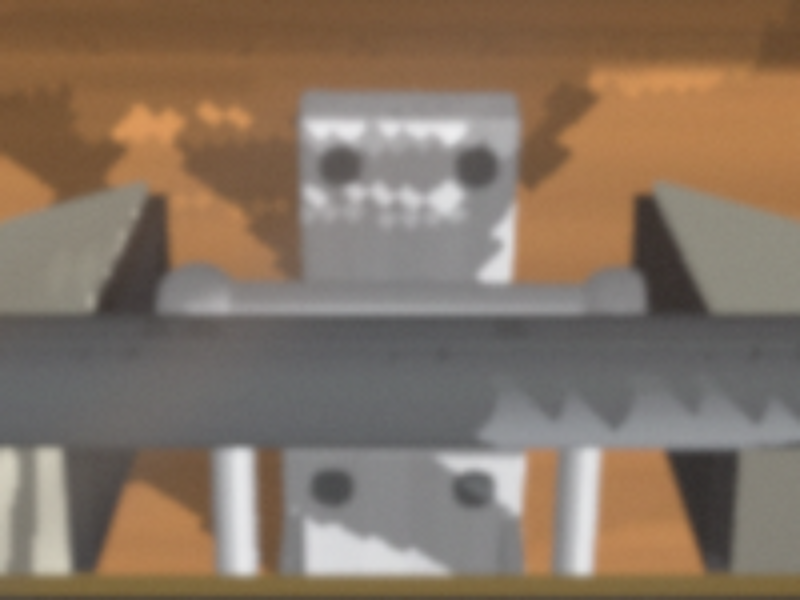

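View pics/s13b.png

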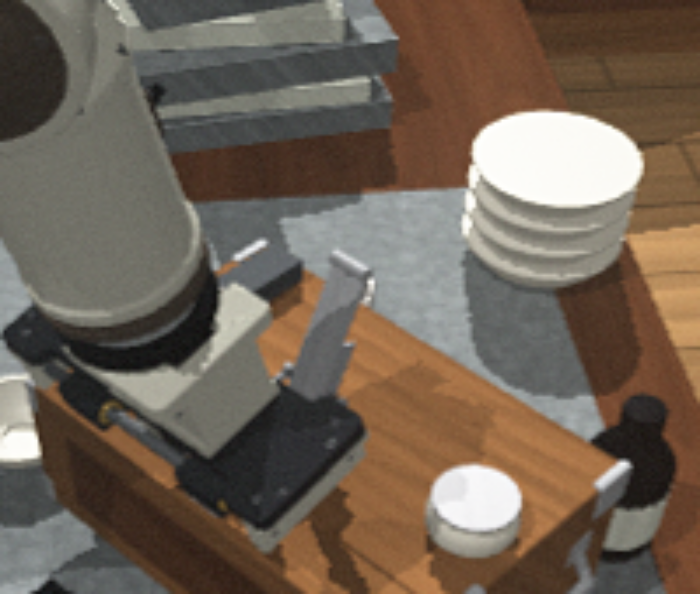

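Emit:
step_arm(rows=[[[-0.7, -0.57, -0.2, 0, 0, 0], [-0.6, -0.5, -0.2, 0, 0, 0]]])

```text
time: 16.12
tcp_pos: [571.7, -8.3, 169.0]
ee_rot: [-0.451, 1.226, 0.591]
contact_force: [1.2, 3.7, 0.2]
finger_gap: 54.4
```

```bash
python3 - <<'E'
from h import *
plan([-104.5,0.3,161],15);s=bot.state();print(s['finger_gap']);q=w2c(s['tcp_pos']);print(lev(q[0],q[2]))
E
```

```text
t 16.12 d cm [ 0.48  0.42 -0.8 ] rot [-0.6  1.4 -0.5] 1.6 case tcp [-1.109e+02  1.000e-01  1.690e+02] axis case [ 0.28 -0.01 -0.96] F [1.2 3.7 0.2]
54.41539059359503
[1.89]
```

Emit:
step_arm(rows=[[[0.2, 0.2, -0.5, 0, 0, 0], [0.25, 0.2, -0.4, -1, 2, 0]]])

```text
time: 16.38
tcp_pos: [572.9, -7.2, 159.4]
ee_rot: [-0.456, 1.272, 0.588]
contact_force: [-23.0, -3.2, 46.2]
finger_gap: 54.3
```

```bash
python3 - <<'E'
from h import *
plan([-104.5,0.3,161],15);s=bot.state();print(s['finger_gap']);q=w2c(s['tcp_pos']);print(lev(q[0],q[2]))
p,d,_=snap('side');cv2.imwrite('pics/s14b.png',cv2.resize(p[60:240,200:400],None,fx=3.5,fy=3.3))
p,d,st=snap('wrist','w14.png')
cv2.imwrite('pics/w14b.png',cv2.resize(p[200:350,180:380],None,fx=4,fy=4))
E
```

```text
t 16.38 d cm [0.36 0.32 0.16] rot [ 0.5 -1.  -0.3] 1.1 case tcp [-1.093e+02  1.000e-01  1.594e+02] axis case [ 0.24  0.   -0.97] F [-23.   -3.2  46.2]
54.295301618180595
[1.98]
```

View pics/w14b.png

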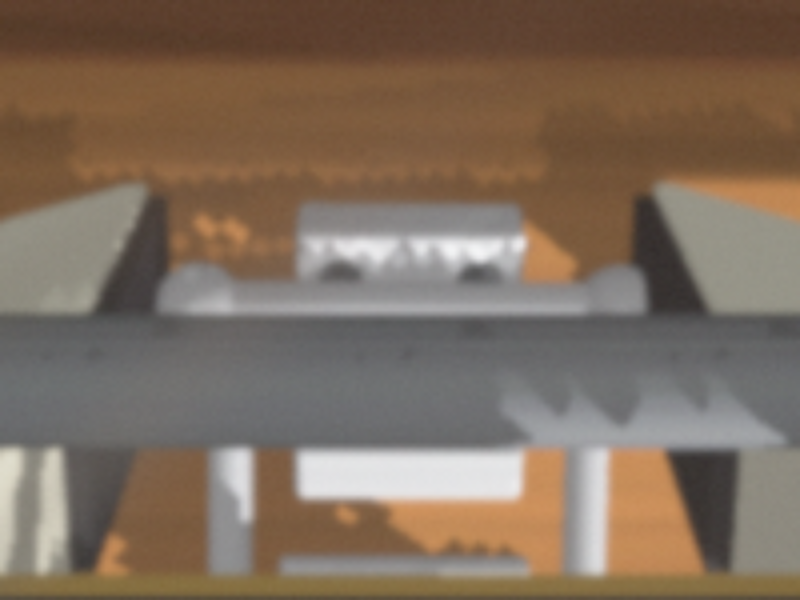

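View pics/s14b.png

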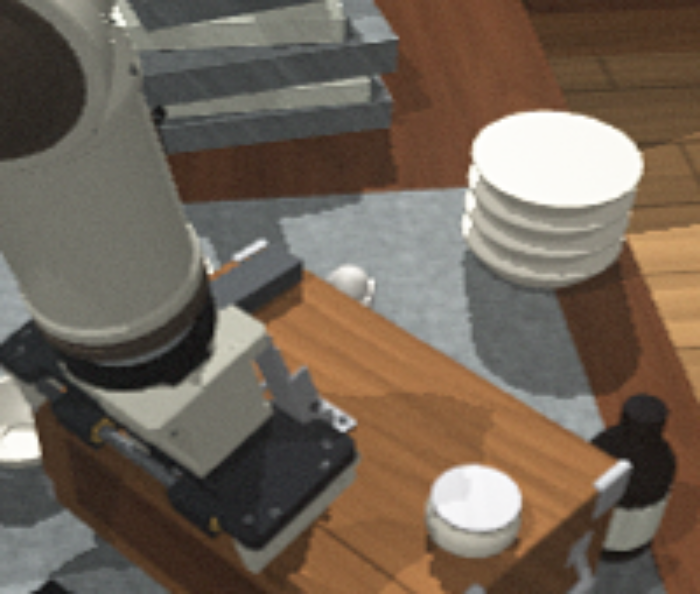

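Emit:
step_arm(rows=[[[0.3, 0.25, 0.15, 0, 0, 0], [0.2, 0.15, 0.0, 0, 0, 0]]])

```text
time: 16.73
tcp_pos: [573.6, -6.6, 159.9]
ee_rot: [-0.457, 1.283, 0.589]
contact_force: [-9.2, -1.6, 14.3]
finger_gap: 54.3
```

```bash
python3 - <<'E'
from h import *
plan([-104.5,0.3,161],15);s=bot.state();print(s['finger_gap']);q=w2c(s['tcp_pos']);print(lev(q[0],q[2]))
E
```

```text
t 16.73 d cm [0.29 0.26 0.11] rot [ 0.8 -1.5 -0.4] 1.8 case tcp [-1.084e+02  1.000e-01  1.599e+02] axis case [ 0.23  0.01 -0.97] F [-9.2 -1.6 14.3]
54.34702941395271
[1.92]
```

Emit:
step_arm(rows=[[[0.55, 0.45, 0.1, 0, 0, 0]]])

```text
time: 16.85
tcp_pos: [574.4, -5.9, 159.8]
ee_rot: [-0.457, 1.294, 0.588]
contact_force: [-20.9, -10.3, 20.0]
finger_gap: 54.5
```

```bash
python3 - <<'E'
from h import *
plan([-104.5,0.3,161],15);s=bot.state();print(s['finger_gap']);q=w2c(s['tcp_pos']);print(lev(q[0],q[2]))
E
```

```text
t 16.85 d cm [0.21 0.19 0.12] rot [ 1.  -2.1 -0.3] 2.3 case tcp [-107.3    0.2  159.8] axis case [ 0.22  0.01 -0.98] F [-20.9 -10.3  20. ]
54.489795050480225
[1.87]
```

Emit:
step_arm(rows=[[[-0.1, -0.1, 0.05, 0, 0, 0], [0, 0, 0, 0, 0, 0], [0, 0, 0, 0, 0, 0], [0, 0, 0.3, 0, 0, 0], [-0.5, -0.4, 0.8, 0, 0, 0], [-1.5, -1.2, 2, 0, 0, 0], [-2, -1.6, 2, 0, 0, 0], [0, 0, 0, 0, 0, 0]]], grip=0.8)

```text
time: 17.85
tcp_pos: [530.8, -43.4, 211.8]
ee_rot: [-0.458, 1.298, 0.585]
contact_force: [0.8, 0.5, -0.0]
finger_gap: 82.3
```

```bash
python3 - <<'E'
from h import *
plan([-104.5,0.3,161],15);s=bot.state();print(s['finger_gap'])
p,d,st=snap('wrist','w15.png')
for n in ('loop_bar','keeper_seat','keeper_lip','lever_end'):
        r=viewer.mark_of('wrist',n)[:1]
        for k in r:
            u,v=k['xy'];print(n,k['confidence'],k['xy'],w2c(w('wrist',u,v,d[int(v),int(u)],st)).round(1))
p,d,_=snap('side');cv2.imwrite('pics/s15b.png',cv2.resize(p[60:240,200:400],None,fx=3.5,fy=3.3))
for n in ('lever_end','loop_bar'):
        r=viewer.mark_of('side',n)[:1]
        for k in r:
            u,v=k['xy'];print(n,k['confidence'],k['xy'],w2c(w('side',u,v,d[int(v),int(u)],st)).round(1))
E
```

```text
t 17.85 d cm [ 4.57  3.93 -5.08] rot [ 1.2 -2.2 -0.2] 2.5 case tcp [-164.8   -1.1  211.8] axis case [ 0.22  0.01 -0.98] F [ 0.8  0.5 -0. ]
82.34828953956863
keeper_seat 0.71 [281.4, 318.4] [-90.2   0.2 162.3]
keeper_lip 0.67 [285.0, 321.5] [-93.8   2.4 168.9]
lever_end 0.92 [275.8, 157.5] [-67.6  -5.8 265.9]
loop_bar 0.41 [265.2, 203.6] [-178.5  -95.5  305.4]
```

View pics/w15.png

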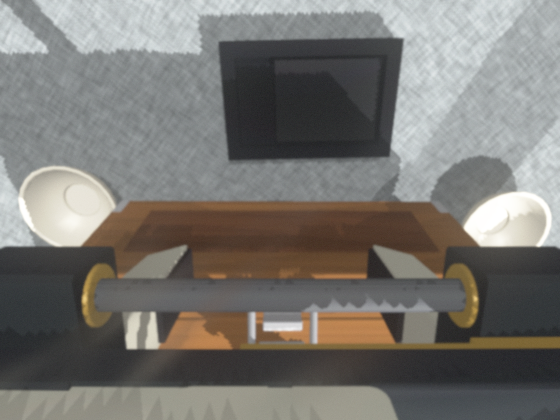

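View pics/s15b.png

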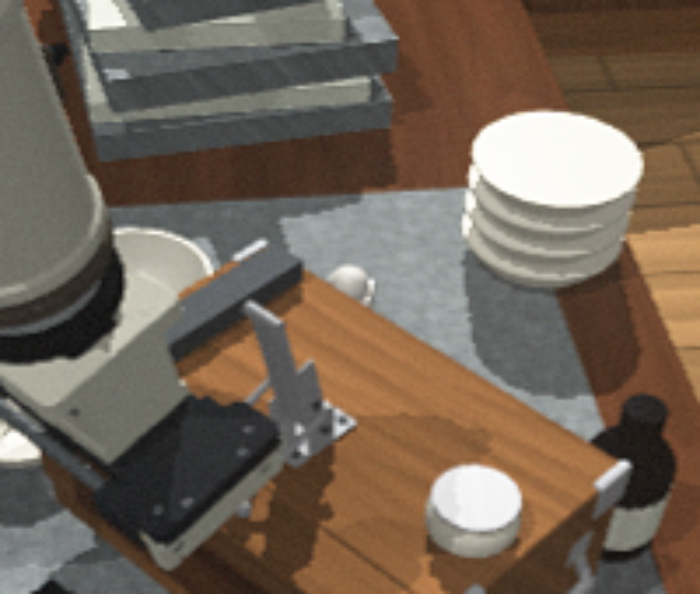

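Emit:
step_arm(rows=[[[-1, -0.8, 2, 4.5, -5.5, 0], [-1, -0.8, 3, 5, -6.5, 0], [0, 0, 3, 5, -6.5, 0], [0, 0, 0, 2, -3, 0], [0, 0, 0, 0, 0, 0]]], grip=-1)

```text
time: 18.88
tcp_pos: [517.9, -42.9, 215.5]
ee_rot: [-0.377, 1.133, 0.644]
contact_force: [-0.8, -0.8, -0.1]
finger_gap: 37.1
```

```bash
python3 - <<'E'
from h import *
plan([-90,0,266],40);s=bot.state();print(s['finger_gap'],s['joint_positions'].round(2))
for c in ('wrist','side','top'):
    p,d,st=snap(c,c[0]+'16.png')
    for n in ('loop_bar','keeper_seat','keeper_lip','lever_end'):
        r=viewer.mark_of(c,n)[:1]
        for k in r:
            u,v=k['xy'];print(c,n,k['confidence'],k['xy'],w2c(w(c,u,v,d[int(v),int(u)],st)).round(1))
E
```

```text
t 18.88 d cm [7.   4.78 5.05] rot [  9.1 -14.6  -1.3] 17.2 case tcp [-174.4    7.4  215.5] axis case [ 0.39  0.04 -0.92] F [-0.8 -0.8 -0.1]
37.13720606871545 [ 1.13  0.29 -0.98  2.08 -0.15  0.68  2.57]
side loop_bar 0.6 [260.2, 206.8] [-185.6  -92.3  301.4]
side keeper_seat 0.83 [264.4, 201.7] [-431.7 -373.3  736.7]
side keeper_lip 0.9 [265.5, 204.5] [-167.5  -84.   285. ]
side lever_end 0.57 [278.8, 155.9] [ 32.9  86.2 146.7]
top loop_bar 0.64 [294.6, 221.7] [-107.6    3.4  161.4]
top keeper_seat 0.8 [288.3, 215.1] [-91.6   5.1 170.6]
top keeper_lip 0.86 [289.6, 215.2] [-93.3   3.4 170.5]
top lever_end 0.6 [277.2, 193.0] [-63.9   6.8 270.2]
```

View pics/w16.png

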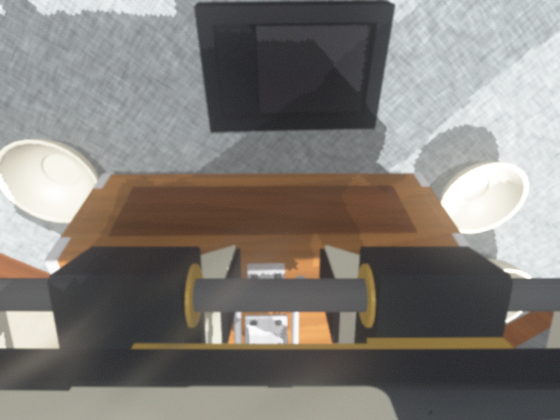

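View pics/s16.png

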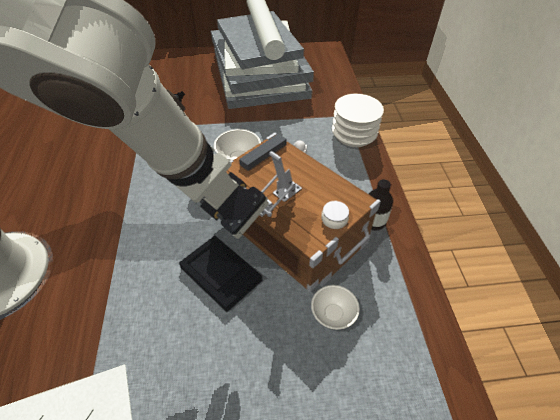

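Emit:
step_arm(rows=[[[-0.5, -0.4, 1.5, -2, 3, -7], [-0.5, -0.4, 3, -4, 5, -8], [0, 0, 3, -4, 5, -8], [0, 0, 2, -3, 4, -8], [0, 0, 0, 0, 0, -8]]], grip=-1)

```text
time: 20.25
tcp_pos: [507.5, -50.4, 311.9]
ee_rot: [-0.04, 1.528, -0.031]
contact_force: [0.5, -0.6, -1.1]
finger_gap: 0.1
```

```bash
cat >> h.py <<'E'
def plan2(Pc,yaw=-45):
    st=bot.state();R=Ro.from_rotvec(st['ee_rot']).as_matrix();G=Ro.from_euler('z',yaw,degrees=True).as_matrix()@goal(0)
    rv=Ro.from_matrix(G@R.T).as_rotvec(degrees=True);d=c2w(Pc)-st['tcp_pos']
    print('t',round(st['time'],2),'d cm',(d/10).round(2),'rot',rv.round(1),'case tcp',w2c(st['tcp_pos']).round(1),'axis case',(RC.T@R)[:,0].round(2), 'F',st['contact_force'].round(1),(st['contact_force']@RC).round(1),'gap',st['finger_gap'].round(1),'q',st['joint_positions'].round(2))
E
python3 - <<'E'
from h import *
plan2([-95,0,245])
for c in ('side','top'):
    p,d,st=snap(c,c[0]+'17.png')
    for n in ('loop_bar','keeper_seat','keeper_lip','lever_end'):
        r=viewer.mark_of(c,n)[:1]
        for k in r:
            u,v=k['xy'];print(c,n,k['confidence'],k['xy'],w2c(w(c,u,v,d[int(v),int(u)],st)).round(1))
E
```

```text
Traceback (most recent call last):
  File "h.py", line 68, in plan2
    print('t',round(st['time'],2),'d cm',(d/10).round(2),'rot',rv.round(1),'case tcp',w2c(st['tcp_pos']).round(1),'axis case',(RC.T@R)[:,0].round(2), 'F',st['contact_force'].round(1),(st['contact_force']@RC).round(1),'gap',st['finger_gap'].round(1),'q',st['joint_positions'].round(2))
                                                                                                                                                                                                                               ^^^^^^^^^^^^^^^^^^^^^^
AttributeError: 'float' object has no attribute 'round'
```

```bash
sed -i "s/st\['finger_gap'\].round(1)/round(st['finger_gap'],1)/" h.py
python3 - <<'E'
from h import *
plan2([-95,0,245])
for c in ('side','top'):
    p,d,st=snap(c,c[0]+'17.png')
    for n in ('loop_bar','keeper_seat','keeper_lip','lever_end'):
        r=viewer.mark_of(c,n)[:1]
        for k in r:
            u,v=k['xy'];print(c,n,k['confidence'],k['xy'],w2c(w(c,u,v,d[int(v),int(u)],st)).round(1))
E
```

```text
t 20.25 d cm [ 7.66  5.22 -6.69] rot [ 2.7  2.3 -6. ] case tcp [-187.3    8.2  311.9] axis case [ 0.   -0.06 -1.  ] F [ 0.5 -0.6 -1.1] [-0.1 -0.8 -1.1] gap 0.1 q [ 0.73  0.18 -0.8   1.83  0.19  1.15  1.44]
side loop_bar 0.66 [258.6, 205.8] [-105.8    3.5  159.4]
side keeper_seat 0.71 [265.8, 202.5] [-88.6   1.4 156.8]
side keeper_lip 0.69 [263.8, 202.6] [-91.1   4.4 156.1]
side lever_end 0.88 [277.4, 158.2] [-68.2 -10.4 267.6]
top loop_bar 0.73 [280.0, 190.7] [-63.8   0.6 268.5]
top keeper_seat 0.59 [292.9, 213.1] [-152.1   65.5  687.4]
top keeper_lip 0.7 [291.9, 214.3] [-151.9   66.1  684.7]
top lever_end 0.79 [278.4, 196.5] [-69.2   8.9 268. ]
```

View pics/s17.png

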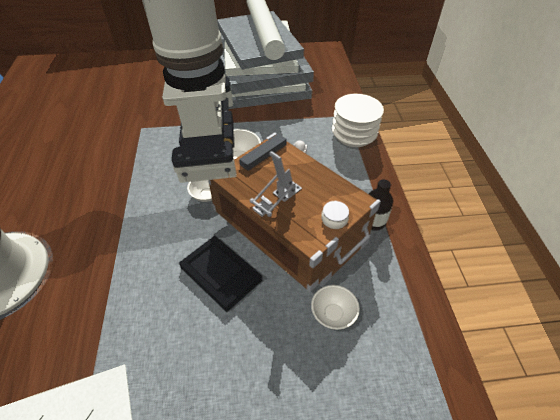

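Emit:
step_arm(rows=[[[2, 1.3, -1, 1, 1, -2], [2, 1.3, -2, 1, 1, -2], [2, 1.3, -2, 0.7, 0.3, -2], [0.1, 0, -1.7, 0, 0, 0], [0, 0, 0, 0, 0, 0]]])

```text
time: 21.38
tcp_pos: [567.0, -15.6, 240.2]
ee_rot: [0.08, 1.574, -0.08]
contact_force: [-0.6, -0.9, 0.4]
finger_gap: 0.8
```

```bash
python3 - <<'E'
from h import *
plan2([-82,0,245])
E
```

```text
t 21.38 d cm [2.71 2.56 0.48] rot [-0.  -0.3  0.2] case tcp [-119.2   -2.6  240.2] axis case [-0.  0. -1.] F [-0.6 -0.9  0.4] [-1.  -0.3  0.4] gap 0.8 q [ 0.57  0.41 -0.75  1.75  0.31  1.11  1.19]
```

Emit:
step_arm(rows=[[[1.35, 1.28, 0.25, 0, 0, 0], [1.35, 1.28, 0.25, 0, 0, 0], [0.95, 0.77, 0.25, 0, 0, 0], [0.95, 0.77, 0.25, 0, 0, 0], [0.85, 0.7, 0, 0, 0, 0]]])

```text
time: 22.0
tcp_pos: [624.9, 33.9, 253.9]
ee_rot: [0.079, 1.571, -0.082]
contact_force: [-1.2, -1.0, -0.7]
finger_gap: 0.6
```

```bash
python3 - <<'E'
from h import *
plan2([-36,0,248])
p,d,st=snap('side');cv2.imwrite('pics/s18b.png',cv2.resize(p[60:240,200:400],None,fx=3.5,fy=3.3))
E
```

```text
t 22.0 d cm [ 0.47  0.52 -0.59] rot [ 0.1 -0.1  0.3] case tcp [-43.   -1.  253.9] axis case [-0. -0. -1.] F [-1.2 -1.  -0.7] [-1.5  0.  -0.7] gap 0.6 q [ 0.43  0.51 -0.74  1.59  0.36  1.19  1.09]
```

View pics/s18b.png

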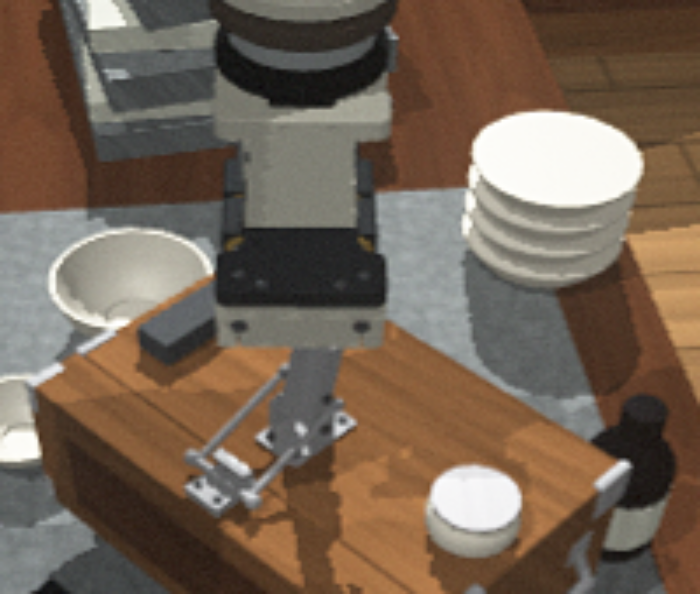

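Emit:
step_arm(rows=[[[0.75, 0.7, -0.6, 0, 0, 0], [0.6, 0.5, -0.4, 0, 0, 0], [0.6, 0.5, -0.4, 0, 0, 0]]])

```text
time: 22.42
tcp_pos: [646.8, 53.2, 239.3]
ee_rot: [0.08, 1.569, -0.081]
contact_force: [-0.1, -0.7, 2.2]
finger_gap: 0.6
```

```bash
python3 - <<'E'
from h import *
plan2([-17,0,239])
p,d,st=snap('side');cv2.imwrite('pics/s19b.png',cv2.resize(p[150:240,200:320],None,fx=6.5,fy=6.5,interpolation=2))
r=viewer.mark_of('side','loop_bar')[:1];u,v=r[0]['xy'];print(r,w2c(w('side',u,v,d[int(v),int(u)])))
E
```

```text
t 22.43 d cm [-0.24 -0.2  -0.03] rot [ 0.  -0.   0.2] case tcp [-13.9   0.  239.3] axis case [-0. -0. -1.] F [-0.1 -0.7  2.2] [-0.5 -0.5  2.2] gap 0.6 q [ 0.38  0.56 -0.72  1.54  0.39  1.19  1.05]
[{'xy': [265.0, 200.1], 'confidence': 0.84}] [-91.17782121   0.59688343 166.64002934]
```

View pics/s19b.png

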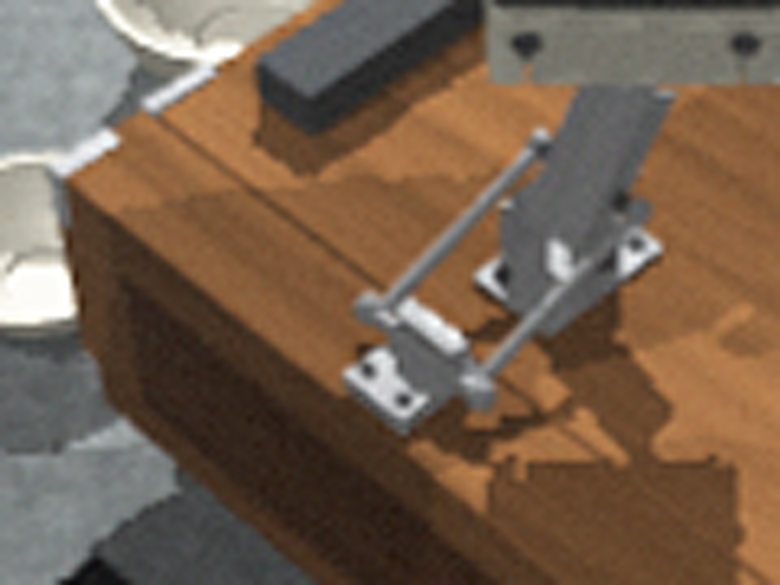

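Emit:
step_arm(rows=[[[0.66, 0.54, -1.0, 0, 0, 0], [0.71, 0.58, -1.1, 0, 0, 0]]])

```text
time: 22.78
tcp_pos: [661.6, 65.1, 218.1]
ee_rot: [0.081, 1.568, -0.081]
contact_force: [-0.5, -0.1, 2.2]
finger_gap: 0.0
```

```bash
python3 - <<'E'
from h import *
plan2([9,0,209])
p,d,st=snap('side');cv2.imwrite('pics/s20b.png',cv2.resize(p[150:240,200:320],None,fx=6.5,fy=6.5,interpolation=2))
E
```

```text
t 22.77 d cm [ 0.29  0.26 -0.91] rot [-0.   0.1  0.2] case tcp [ 5.100e+00 -2.000e-01  2.181e+02] axis case [ 0. -0. -1.] F [-0.5 -0.1  2.2] [-0.4  0.3  2.2] gap 0.0 q [ 0.34  0.61 -0.71  1.52  0.42  1.17  1.02]
```

View pics/s20b.png

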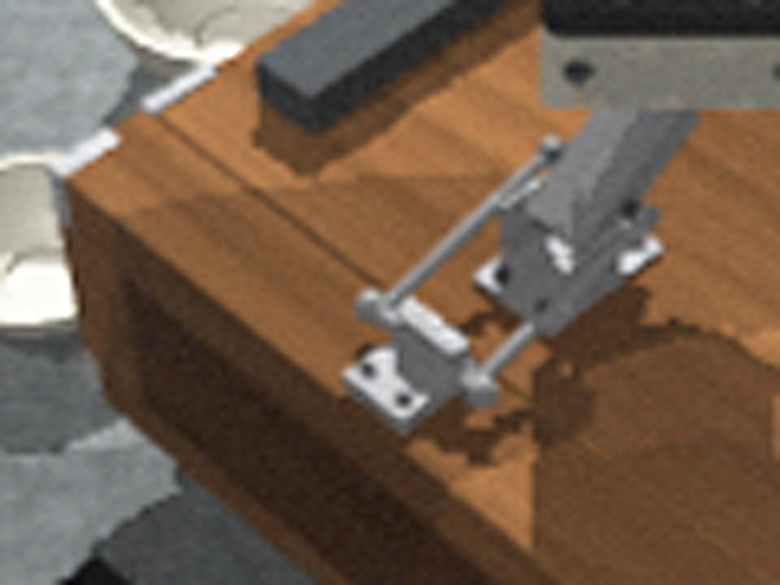

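Emit:
step_arm(rows=[[[0.35, 0.3, -1.0, 0, 0, 0], [0.35, 0.28, -1.1, 0, 0, 0], [0.25, 0.2, -1.2, 0, 0, 0]]])

```text
time: 23.2
tcp_pos: [671.3, 73.8, 184.3]
ee_rot: [0.079, 1.57, -0.082]
contact_force: [-32.7, -11.9, 78.5]
finger_gap: 0.8
```

```bash
python3 - <<'E'
from h import *
plan2([16,0,183])
E
```

```text
t 23.2 d cm [-0.15 -0.17 -0.13] rot [ 0.1 -0.   0.2] case tcp [ 18.2   0.4 184.3] axis case [-0. -0. -1.] F [-32.7 -11.9  78.5] [-32.9  11.5  78.5] gap 0.8 q [ 0.31  0.66 -0.69  1.52  0.45  1.13  1.  ]
```

Emit:
step_arm(rows=[[[0, 0, 0.3, 0, 0, 0], [0, 0, 2, 0, 0, 0], [0, 0, 4, 0, 0, 0], [-1, -0.8, 5, 0, 0, 0], [-4, -3, 4, 0, 0, 0], [-5, -3, 2, 0, 0, 0], [-5, -3, 0, 0, 0, 0], [-5, 0, 0, 0, 0, 0]]])

```text
time: 24.2
tcp_pos: [469.3, -24.9, 362.0]
ee_rot: [0.08, 1.57, -0.08]
contact_force: [-0.4, 0.6, 1.3]
finger_gap: 0.5
```

```bash
python3 - <<'E'
from h import *
plan2([16,0,183])
for c in ('side','top'):
    p,d,st=snap(c,c[0]+'21.png')
    for n in ('loop_bar','keeper_seat','keeper_lip','lever_end','front_edge'):
        r=viewer.mark_of(c,n)[:1]
        for k in r:
            u,v=k['xy'];print(c,n,k['confidence'],k['xy'],w2c(w(c,u,v,d[int(v),int(u)],st)).round(1))
    if c=='side': cv2.imwrite('pics/s21b.png',cv2.resize(p[120:260,190:390],None,fx=4,fy=4,interpolation=2))
    W=w2c(cloud(c,d)); m=(abs(W[:,1])<9)&(W[:,2]>155)&(W[:,2]<260)
    for x in range(-120,75,10):
        q=W[m&(abs(W[:,0]-x)<4)]; print(x,len(q), np.median(q[:,2]).round(1) if len(q) else None, end='; ')
    print()
E
```

```text
t 24.2 d cm [ 20.06   9.7  -17.9 ] rot [ 0.  -0.   0.2] case tcp [-200.6   52.2  362. ] axis case [-0.  0. -1.] F [-0.4  0.6  1.3] [0.1 0.8 1.3] gap 0.5 q [ 0.77  0.08 -0.81  1.8   0.06  1.29  1.41]
side loop_bar 0.65 [264.1, 203.8] [-95.8  -1.5 161.2]
side keeper_seat 0.67 [263.7, 200.6] [-93.8   1.4 166.7]
side keeper_lip 0.91 [261.9, 200.0] [-91.9   8.7 161. ]
side lever_end 0.73 [314.9, 159.3] [ 56.5   3.2 175.3]
side front_edge 0.75 [255.4, 211.2] [-114.     4.3  149.5]
-120 0 None; -110 17 155.8; -100 17 155.9; -90 39 166.4; -80 0 None; -70 0 None; -60 0 None; -50 0 None; -40 26 171.0; -30 26 175.3; -20 28 175.4; -10 27 175.5; 0 26 175.2; 10 24 174.9; 20 26 175.3; 30 22 175.0; 40 21 174.8; 50 23 175.2; 60 26 175.9; 70 7 177.7; 
top lever_end 0.7 [238.9, 157.2] [ 51.4   2.7 176.6]
-120 0 None; -110 0 None; -100 0 None; -90 0 None; -80 0 None; -70 0 None; -60 0 None; -50 3 155.8; -40 23 172.4; -30 42 176.9; -20 40 176.6; -10 41 177.6; 0 39 176.9; 10 39 177.1; 20 40 177.4; 30 35 176.6; 40 41 177.2; 50 41 177.1; 60 43 177.8; 70 11 180.0;
```

View pics/s21b.png

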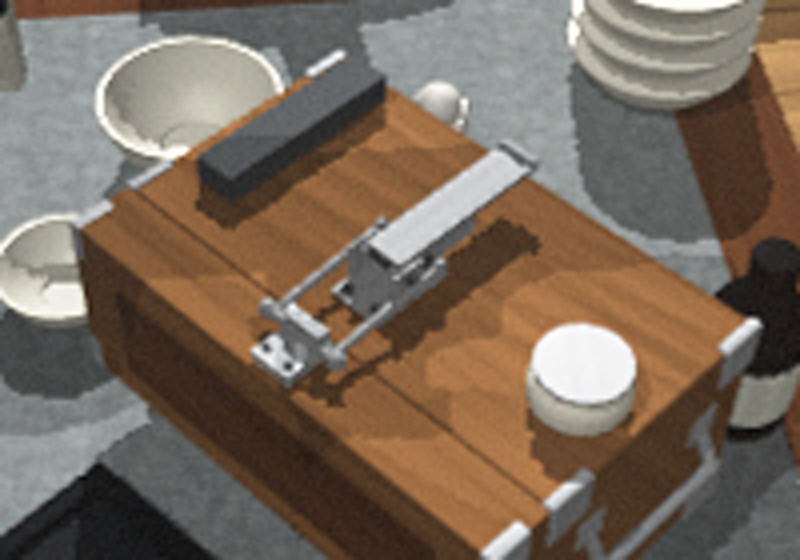

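View pics/t21.png

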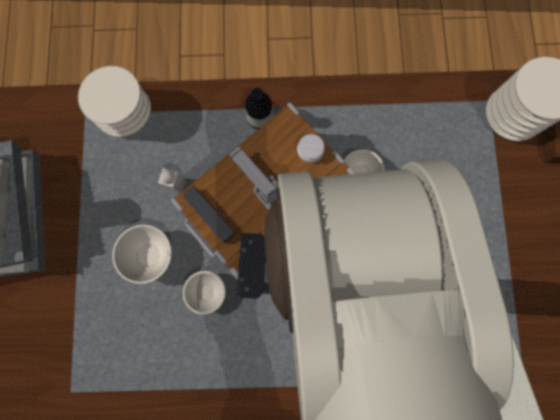

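```bash
python3 - <<'E'
from h import *
p,d,st=snap('side')
W=w2c(cloud('side',d)).reshape(420,560,3)
for u,v in ((257,196),(257,197),(273,208),(274,208)): print(u,v,W[v,u].round(1))
print(bot.state()['contact_force'].round(1)); print(bot.finish_job())
E
```

```text
257 196 [-94.1  20.1 165.4]
257 197 [-92.9  21.7 160.4]
273 208 [-92.2 -22.3 162.9]
274 208 [-91.4 -24.3 163.9]
[-0.4 -0.6 -0.2]
the job is handed in; nothing more can be done
None
```

The case is shut and latched, and I handed the job in at about 24 s of the 69 s allowed. No verdict is reported, so the checks below are my own readings.

**What I did**
- I pushed the front shut with closed fingers.
- I gripped the loop by its ball heads and pulled the lever upright with it. On the way down the loop slipped out of the fingers and the bar came to rest against the keeper's lip.
- I gripped the loop again more firmly, pulled it out past the lip and set the bar on the keeper plate.
- I pressed the lever back flat, lifted the arm clear and handed in.

**Last checks**
- **Lever:** flat. Its upper face reads level along its length, about 175 (side camera) to 177 mm (top camera), against 177 mm when flat.
- **Loop bar:** under the lip. It reads about (-96, -1.5, 161) mm in the case frame by the side camera's marker, about 2.3 mm from the seat.
- **Front:** shut. Its outer top edge reads about x = -114, z = 149.5 mm (shut is -120, 150), the same within camera error as after closing.
- **Other objects:** they look unmoved in the pictures; I did not measure them.
- **Contact:** the force reading was about zero with the arm clear.

**Weak points**
- The fingers reached about 80 to 85 N when the lever bottomed out, and about 50 N setting the bar on the plate. Both are below the 120 N wrist limit.
- Joint 7 read 2.57, right at the edge of its range, for a moment. I turned it back at once.
- In the final picture the arm hid the keeper from the top camera, so the bar's final position comes from the side camera only. Side-camera depth samples on the ball heads gave x between -91 and -94 mm, 2 to 5 mm off the marker reading.

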